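# Rock the stopper out of the patina bottle and stand it upside down on the tile

## Robot

A 6-joint arm with a two-finger parallel gripper is mounted at the origin on the work surface. World frame = base frame: x ahead of the robot, y to its left, z up, the work surface at z = 0. Lengths are in mm, angles in rad, forces in N, time in s.
With the tool pointing down it reaches from about 275 to 1000 mm from the base axis. Payload 8.4 kg.
Tool frame: the origin (TCP) lies on the centre line of the jaws, within the pads' length; the fingertips stand 25 mm ahead of it and the grasp point (between the pads) lies 6 mm ahead of it; z points along the fingers, y is the direction in which the jaws open and shut (so a half turn about z gives the same grasp; the last joint's range is limited). The gripper opens to 85 mm and grips with 20 to 120 N. Pads are 22 mm wide; open, the fingers measure 114 mm over their backs; the gripper's body (76 mm by 85 mm) begins 54 mm behind the grasp point. The pads swing forward as they close: fully open they stand 13 mm farther back than shut.
Start: joints at [-1.125, 0.353, 1.633, -0, 1.155, -0.002], TCP at [270.614, -563.379, 256.281] pointing down, gripper open.
Joint ranges: [-2.63, 2.63], [-0.92, 2.1], [0.06, 2.66], [-1.3, 4.44], [0, 2.69], [-3.02, 3.02]. Speed limits (rad/s): [2.22, 2.22, 2.79, 3.14, 3.14, 3.14].

## Interface

Orientations are given as a 3x3 rotation matrix whose columns are the frame's x, y, z axes.
In Python, from station import robot gives the robot as it stands.
- The arm moves only by the tool play_rows, never from a script. Its argument "commands" is a list of rows, each a list of 6 numbers: the shift along the world's x, y, z in cm, then the turn, a rotation vector about the world's x, y, z in rad. A call has 1 to 20 rows; each row is the pose to reach, as a shift and turn from the pose measured when the call began; what a row does not reach only later rows make up. A row lasts 1/12 s, in which the tool goes at most 41.7 mm and 7.16 degrees, less where a joint would pass 70% of its speed; a pose out of reach is approached as far as the arm can. A call with a gripper value outside its range is refused whole. "gripper" is the finger opening in cm, from 0 to 8.54, set as the call begins (left out, the last holds). The fingers move at their own pace and stop on an object; the grip force is fixed at half the most. Time passes only in rows, so rows that repeat a pose let the fingers close. It gives the time, the measured TCP pose, the force and the opening at its end, in the units of the state.
- robot.get_state(): the state, without advancing time (a new reading comes with each control period).
- robot.grab_frame(name): name is "scene" or "top" or "wrist"; returns the picture (400x640x3 uint8, red, green, blue); there is no depth.
- robot.get_calibration(name): a dict with "fx", "fy", "cx", "cy" (pixels), "view" (4x4, takes a point from world to camera coordinates). Camera axes: x right, y down, z forward; pixel columns grow to the right and rows downward; lengths in mm; the calibration is good to about 2 mm. A picture is of the moment at which its call begins: read the wrist's pose just before it. get_calibration takes no time and is no camera call; for the wrist camera it gives the pose at the moment of the call.
- robot.job_done(): hands the job in, once; it reports no verdict.
The state is a dict: "t": time; "qpos": joint angles; "joint_velocities": joint speeds; "joint_efforts": joint torques, N m; "tool_pos": TCP position; "eef_rot": TCP orientation; "contact_force": force on the tool from outside, world axes, zero at the start; "torque": the same for the moment, N m; "gripper_width": finger opening in mm.
Only numpy, scipy, OpenCV 4.12 (cv2) and the standard library are available. Lean on these libraries where they do the work, as an engineer would, in place of code of your own. Each camera call takes 0.05 s, during which the arm holds its last target.

## Task

Open the brown patina bottle: its black-headed stopper is stuck fast in the neck, so rock it from side to side while easing it upwards until it comes free, with the bottle staying down in its wooden block (a straight pull just lifts bottle and all). Then stand the stopper upside down in the middle of the green tile, flat on its black head with the white plug pointing up; to turn it over you will have to lay it down and take it again another way. Leave it standing there, and do not disturb the other things on the table.

Things in the scene. Friction and masses are not known exactly. Their poses are not given: they have to be found in the camera images.
- stopper_head (a point): Centre of the stopper's black eight-sided head: 40 mm across flats (each flat 16.6 mm wide), 30 mm tall, 15 mm each side of this point. z runs from plug to head (up while in the bottle); x and y are normal to two of the four pairs of flats. Whole stopper 66 mm long, 0.09 kg, heavier at the head: it lies steadily on any flat of the head with the plug in the air, and stands on the head's top.
- plug_end (a point): Centre of the free end of the stopper's white round tapered plug, 51 mm from the head's centre towards -z. The plug is 36 mm long, 32 mm in diameter next to the head and 23.6 mm at this end. At the start it is wedged in the neck with the underside of the head 5 mm above the rim; it has no grip left after rising about 13 mm, and this end leaves the mouth after 31 mm.
- neck_ring (a point): Centre of the ring where the neck grips the plug (radius 15 mm, 5 mm below the rim). Straight pull to draw the plug: about 30 N, more than the loose bottle's 8 to 10 N weight. Rocking about a level axis through here takes about 0.3 N m; with swings of 0.1 to 0.15 rad either way the plug can be raised 1 to 2 mm a swing, the bottle staying down. Past about 0.18 rad the plug meets the neck's inside.
- bottle_mouth (a point): Centre of the mouth of the brown glass bottle, in the plane of its rim, z up. The bottle is round, 86 mm in diameter up to 100 mm, then a shoulder and a neck 39 mm in outer diameter and about 35 mm long; 158 mm high in all, about 0.85 kg. It stands loose in the wooden block, its foot 10 mm above the table, so the rim starts 168 mm above the table.
- block: Fixed wooden bottle block, 130 x 130 x 60 mm, with a round pocket 89 mm wide and 50 mm deep from the top, in which the bottle stands with about 1.5 mm of play all round. Origin: centre of its underside on the table, z up.
- tile: Fixed green glazed tile, 150 x 150 x 8 mm, lying on the table; origin at the centre of its underside, z up, x and y along its edges. Its top is 8 mm above the table.
- hammer: Bystander: hammer with a wooden handle, lying along its x axis, 260 mm long, 26 mm high (head 88 mm across); origin under its middle.
- marker1: Bystander: black marker pen, 132 mm long, 11 mm thick, lying along its x axis between the block and the tile; origin under its middle.
- marker2: Bystander: marker pen with a red cap, 132 mm long, 11 mm thick, lying along its x axis; origin under its middle.
- punch: Bystander: steel chasing punch, a rod 105 mm long and 9 mm thick, lying along its x axis between the block and the tile; origin under its middle.
- brush: Bystander: flat brush with a wooden handle, 190 mm long, 42 mm wide, 20 mm high, lying along its x axis; origin under its middle.
- wax: Bystander: small round jar with a metal cap, 62 mm in diameter, 52 mm high; origin at the centre of its underside.

How it is judged:
By the outcome, as a careful person would: the job done as asked, in the order asked, and still so for the second after the job is handed in, with the robot touching nothing.
It also fails if it takes over 61 s, if anything falls off the work surface, if the arm or the gripper's body presses on something with over 40 N, if the wrist force passes 120 N, or if a joint passes its speed limit or range.

## Working session

There is one attempt and no reset: what is moved stays moved. The work goes in short steps, Python scripts to look and compute and a tool call to move; the robot and the scene stay as the last step left them, time stands still between calls to the robot, and variables do not carry over. Pictures are saved under pics/ and viewed, and the job is handed in when it is done.

Besides the shell and the picture viewer there is one more tool, called after "Call:" in YAML: its name, and indented under it one key for each argument. play_rows: Moves the arm, as the interface text tells. Its arguments: {"type":"object","properties":{"commands":{"type":"array","items":{"type":"array","items":{"type":"number"}}},"gripper":{"type":"number"}},"required":["commands"]}

```bash
ls; mkdir -p pics; python3 - <<'E'
from station import robot
import cv2
s=robot.get_state();print(s)
for n in("scene","top","wrist"):
    f=robot.grab_frame(n);cv2.imwrite(f"pics/a_{n}.png",cv2.cvtColor(f,cv2.COLOR_RGB2BGR))
    print(n,robot.get_calibration(n))
E
```

```text
pics
{'t': 0.0, 'qpos': array([-1.12537989e+00,  3.53646671e-01,  1.63414836e+00, -4.22479643e-06,
        1.15518348e+00, -2.41097779e-03]), 'joint_velocities': array([ 2.33252653e-03, -1.00830767e-03,  1.63416675e-04,  7.02084696e-05,
       -9.23989160e-04, -5.53571276e-04]), 'joint_efforts': array([-1.16462135e-03, -6.05257416e+01, -3.42063403e+01, -7.06985020e-05,
        9.58168617e-03,  1.32217458e-06]), 'tool_pos': array([ 270.43143236, -562.97130737,  255.55648543]), 'eef_rot': array([[ 9.01389236e-01,  4.33009335e-01, -6.00562913e-04],
       [ 4.33009752e-01, -9.01388371e-01,  1.24897756e-03],
       [-5.21484021e-07, -1.38586452e-03, -9.99999040e-01]]), 'contact_force': array([0.47189819, 0.60635128, 0.1282204 ]), 'torque': array([0.04655155, 0.03220959, 0.01981044]), 'gripper_width': 85.72825412660741}
scene {'fx': 506.5799747482833, 'fy': 506.5799747482833, 'cx': 328.07945042889287, 'cy': 202.15804917800457, 'view': array([[-5.80033413e-01,  8.14536590e-01,  9.55945526e-03,
         3.08196131e+02],
       [ 6.99966644e-01,  5.04381807e-01, -5.05614171e-01,
        -3.0
[... 403 characters left out ...]
88e-01,  1.44310655e-02, -1.34432339e-01,
         5.77867571e+02],
       [ 1.34732318e-01,  2.23438266e-02, -9.90630080e-01,
         1.23024725e+03],
       [ 0.00000000e+00,  0.00000000e+00,  0.00000000e+00,
         1.00000000e+00]])}
wrist {'fx': 323.08921403434795, 'fy': 323.08921403434795, 'cx': 323.16829847300966, 'cy': 200.42522867035197, 'view': array([[ 4.34039983e-01, -9.00892251e-01, -1.56378008e-03,
        -6.24348293e+02],
       [-8.58582626e-01, -4.14180136e-01,  3.02143491e-01,
        -3.92927963e+01],
       [-2.72846417e-01, -1.29799722e-01, -9.53261174e-01,
         3.80510491e+02],
       [ 0.00000000e+00,  0.00000000e+00,  0.00000000e+00,
         1.00000000e+00]])}
```

View pics/a_scene.png

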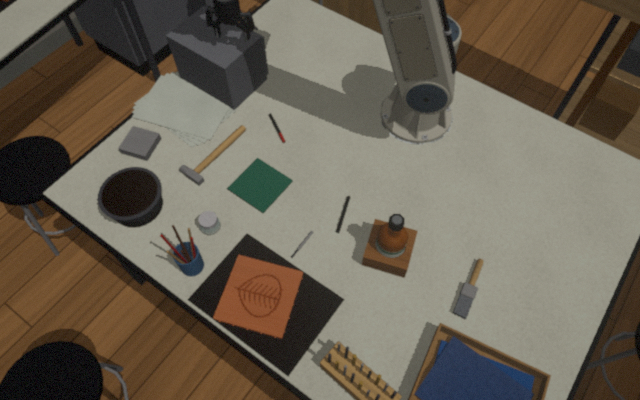

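View pics/a_top.png

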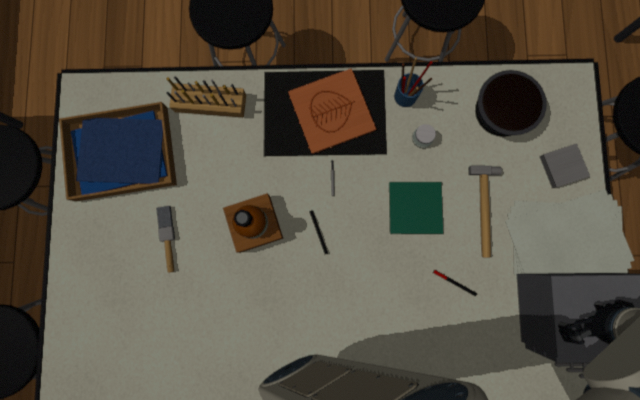

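View pics/a_wrist.png

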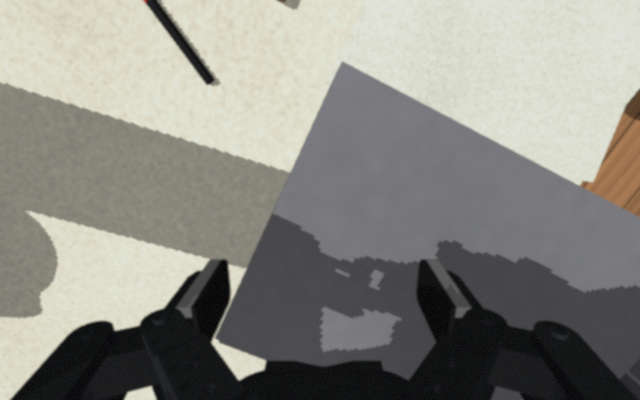

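```bash
cat > h.py <<'E'
import numpy as np, cv2
from station import robot
def cal(n):
    c=robot.get_calibration(n);V=np.array(c['view']);K=np.array([[c['fx'],0,c['cx']],[0,c['fy'],c['cy']],[0,0,1]]);return K,V
def ray(c,uv):
    K,V=c;R=V[:3,:3];o=-R.T@V[:3,3];d=R.T@np.linalg.inv(K)@np.array([uv[0],uv[1],1.]);return o,d/np.linalg.norm(d)
def plane(c,uv,z):
    o,d=ray(c,uv);return o+d*(z-o[2])/d[2]
def proj(c,p):
    K,V=c;q=V[:3,:3]@np.asarray(p,float)+V[:3,3];u=K@q;return u[:2]/u[2]
def tri(c1,a,c2,b):
    o1,d1=ray(c1,a);o2,d2=ray(c2,b)
    s=np.linalg.lstsq(np.c_[d1,-d2],o2-o1,rcond=None)[0];p,q=o1+s[0]*d1,o2+s[1]*d2
    return (p+q)/2,np.linalg.norm(p-q)
def grab(n,name):
    c=cal(n);f=cv2.cvtColor(robot.grab_frame(n),cv2.COLOR_RGB2BGR);cv2.imwrite('pics/'+name+'.png',f);return c,f
def crop(f,x0,y0,x1,y1,k,name): cv2.imwrite('pics/'+name+'.png',cv2.resize(f[y0:y1,x0:x1],None,fx=k,fy=k,interpolation=cv2.INTER_CUBIC))
def st():
    s=robot.get_state();np.set_printoptions(precision=3,suppress=True)
    print('t',round(s['t'],2),'pos',s['tool_pos'].round(1),'F',s['contact_force'].round(1),'T',s['torque'].round(2),'w',round(s['gripper_width'],1),'q',s['qpos'].round(3));print(s['eef_rot'].round(3));return s
E
python3 - <<'E'
from h import *
for n in('top','scene'):
    c=cal(n);f=cv2.imread(f'pics/a_{n}.png')
    hsv=cv2.cvtColor(f,cv2.COLOR_BGR2HSV)
    m=cv2.inRange(hsv,(65,100,40),(95,255,200))
    k=max(cv2.findContours(m,0,2)[0],key=cv2.contourArea)
    r=cv2.minAreaRect(k);b=cv2.boxPoints(r);print(n,r)
    q=cv2.approxPolyDP(k,6,True)[:,0]
    P=np.array([plane(c,p,8) for p in q]);print(P.round(1),P.mean(0))
t=cv2.imread('pics/a_top.png');s=cv2.imread('pics/a_scene.png')
crop(t,215,180,345,270,6,'c_top');crop(s,350,190,450,280,6,'c_scene')
E
```

```text
top ((416.0, 208.0), (50.0, 52.0), 90.0)
[[ 620.1 -186.5    8. ]
 [ 479.6 -184.6    8. ]
 [ 477.8 -328.1    8. ]
 [ 617.9 -329.1    8. ]] [ 548.85036374 -257.06902245    8.        ]
scene ((259.3733215332031, 184.33937072753906), (41.3693733215332, 47.759765625), 42.273685455322266)
[[ 479.2 -324.9    8. ]
 [ 621.2 -322.7    8. ]
 [ 620.4 -184.4    8. ]
 [ 480.9 -186.4    8. ]] [ 550.43566363 -254.61241954    8.        ]
```

View pics/c_top.png

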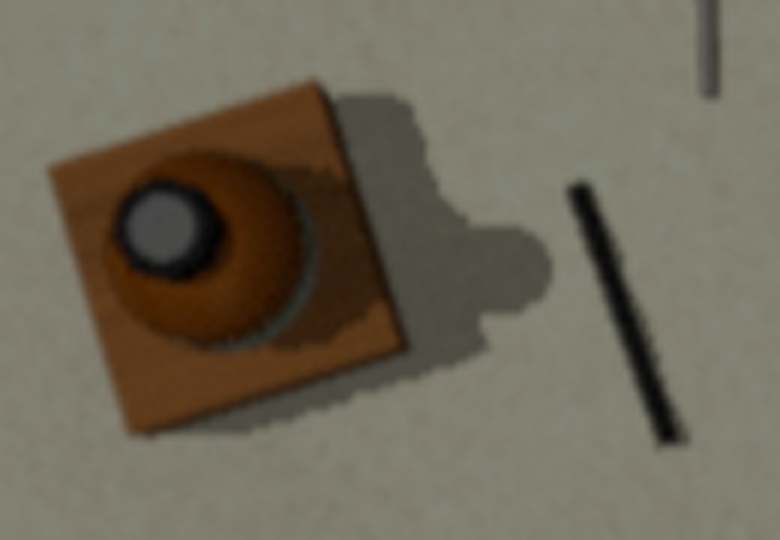

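View pics/c_scene.png

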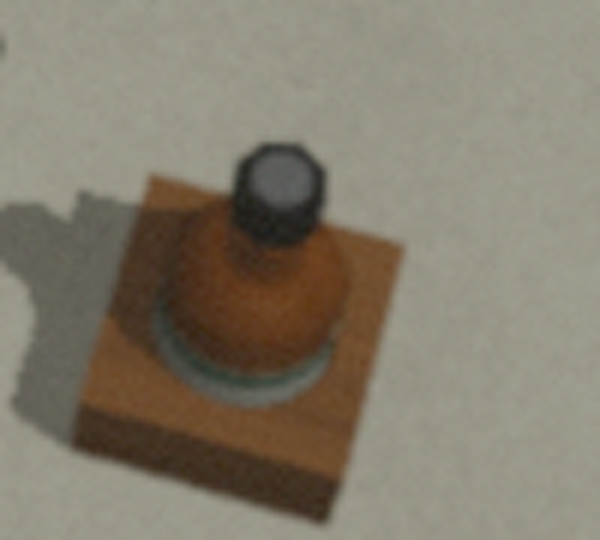

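```bash
python3 - <<'E'
from h import *
s=st()
T,S,W=cal('top'),cal('scene'),cal('wrist')
a=(215+160/6-.5,180+229/6-.5);b=(350+281/6-.5,190+180/6-.5)
print(plane(T,a,203),plane(S,b,203),tri(T,a,S,b))
for p in [(50,168),(316,82),(405,348),(132,434)]: print(plane(T,(215+p[0]/6-.5,180+p[1]/6-.5),60).round(1))
for p in [(153,176),(404,246),(340,474),(80,405)]: print(plane(S,(350+p[0]/6-.5,190+p[1]/6-.5),60).round(1))
# tile corners subpixel via contour/grads
V=W[1];o=-V[:3,:3].T@V[:3,3];R=s['eef_rot'];print('cam in tool',R.T@(o-s['tool_pos']),'axes\n',R.T@V[:3,:3].T)
for n,uv in dict(wax=(426,128),pen=(335,161),pen2=(332,195),m1a=(312,211),m1b=(327,252),m2a=(435,271),m2b=(475,294),ham=(485,172),ham2=(487,257),hamL=(469,170)).items(): print(n,plane(T,uv,10).round(0))
E
```

```text
t 0.15 pos [ 270.5 -563.1  255.7] F [-0.  -0.1  0.4] T [-0.01  0.   -0.03] w 85.4 q [-1.125  0.354  1.634  0.     1.155 -0.002]
[[ 0.901  0.433 -0.   ]
 [ 0.433 -0.901  0.001]
 [ 0.    -0.001 -1.   ]]
[508.038 204.374 203.   ] [508.576 202.778 203.   ] (array([508.395, 203.556, 203.53 ]), np.float64(1.6359693420488493))
[550.1 282.8  60. ]
[588.2 160.2  60. ]
[465.5 119.3  60. ]
[428.1 243.4  60. ]
[467.  124.2  60. ]
[428.1 244.8  60. ]
[549.4 281.3  60. ]
[591. 163.  60.]
cam in tool [  78.248    0.047 -117.928] axes
 [[ 0.001 -0.953 -0.302]
 [ 1.     0.001 -0.   ]
 [ 0.    -0.302  0.953]]
wax [ 780. -296.   10.]
pen [687. -30.  10.]
pen2 [587. -19.  10.]
m1a [542.  38.  10.]
m1b [425.  -3.  10.]
m2a [ 369. -303.   10.]
m2b [ 306. -410.   10.]
ham [ 648. -458.   10.]
ham2 [ 406. -449.   10.]
hamL [ 654. -413.   10.]
```

Call:
play_rows:
  commands:
    - [1.2,3.8,0.5]
    - [2.4,7.6,1]
    - [3.6,11.5,2]
    - [4.8,15.3,3]
    - [6,19.1,4]
    - [7.2,23,4.4]
    - [8.4,26.8,4.4]
    - [9.5,30.6,4.4]
    - [10.7,34.5,4.4]
    - [11.9,38.3,4.4]
    - [13.1,42.1,4.4]
    - [14.3,46,4.4]
    - [15.5,49.8,4.4]
    - [16.7,53.6,4.4]
    - [17.9,57.5,4.4]
    - [19,61.3,4.4]
    - [20.2,65.1,4.4]
    - [21.4,69,4.4]
    - [22.6,72.8,4.4]
    - [23.8,76.6,4.4]

```text
$.commands[0]: bad value
```

Rows need all six numbers.

Call:
play_rows:
  commands:
    - [1.2,3.8,0.5,0,0,0]
    - [2.4,7.6,1,0,0,0]
    - [3.6,11.5,2,0,0,0]
    - [4.8,15.3,3,0,0,0]
    - [6,19.1,4,0,0,0]
    - [7.2,23,4.4,0,0,0]
    - [8.4,26.8,4.4,0,0,0]
    - [9.5,30.6,4.4,0,0,0]
    - [10.7,34.5,4.4,0,0,0]
    - [11.9,38.3,4.4,0,0,0]
    - [13.1,42.1,4.4,0,0,0]
    - [14.3,46,4.4,0,0,0]
    - [15.5,49.8,4.4,0,0,0]
    - [16.7,53.6,4.4,0,0,0]
    - [17.9,57.5,4.4,0,0,0]
    - [19,61.3,4.4,0,0,0]
    - [20.2,65.1,4.4,0,0,0]
    - [21.4,69,4.4,0,0,0]
    - [22.6,72.8,4.4,0,0,0]
    - [23.8,76.6,4.4,0,0,0]

```text
t: 1.82
tool_pos: [508.5, 205.1, 299.6]
eef_rot: [[0.901, 0.433, -0.0], [0.433, -0.901, 0.001], [-0.0, -0.001, -1.0]]
contact_force: [0.4, -0.2, 0.0]
gripper_width: 85.5
```

```bash
python3 - <<'E'
from h import *
st();c,f=grab('wrist','w1');st()
E
```

```text
t 1.82 pos [508.5 205.1 299.6] F [ 0.4 -0.2  0. ] T [-0.05 -0.07  0.01] w 85.5 q [0.38  0.193 1.75  0.001 1.199 1.502]
[[ 0.901  0.433 -0.   ]
 [ 0.433 -0.901  0.001]
 [-0.    -0.001 -1.   ]]
t 1.87 pos [510.7 210.8 299.7] F [1.5 3.8 1. ] T [ 0.14 -0.07  0.02] w 85.1 q [0.386 0.198 1.743 0.004 1.197 1.506]
[[ 0.901  0.434  0.002]
 [ 0.434 -0.901  0.005]
 [ 0.004 -0.004 -1.   ]]
```

View pics/w1.png

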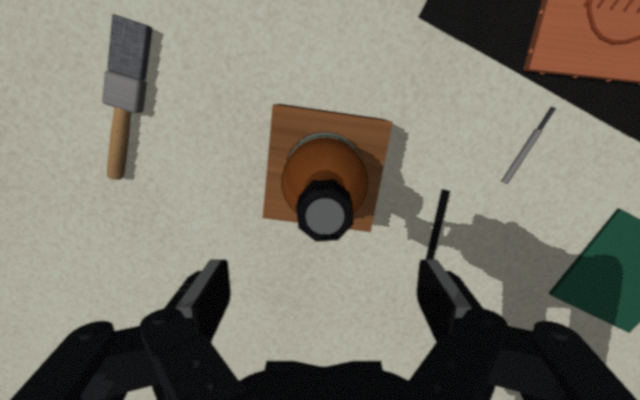

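```bash
python3 - <<'E'
from h import *
for i in range(2): c,f=grab('wrist','w2')
s=st();c2,f=grab('wrist','w3');s=st()
crop(f,285,165,365,255,6,'w3c')
W=cal('wrist');T=cal('top')
# project octagon at several angles
R=s['eef_rot']
for nm,m in (('head',cv2.inRange(cv2.cvtColor(f,cv2.COLOR_BGR2GRAY)[165:255,285:365],0,45)),):
    ks=[k for k in cv2.findContours(m,0,1)[0]];k=max(ks,key=cv2.contourArea);print(cv2.boundingRect(k),cv2.contourArea(k))
E
```

```text
t 1.97 pos [508.7 205.3 299.1] F [ 0.3 -2.  -0.5] T [ 0.   -0.02 -0.01] w 85.5 q [0.38  0.194 1.749 0.001 1.198 1.499]
[[ 0.9    0.436 -0.001]
 [ 0.436 -0.9    0.001]
 [-0.    -0.001 -1.   ]]
t 2.02 pos [508.2 203.8 299.1] F [-0.   0.2 -0.4] T [ 0.04  0.03 -0.01] w 85.4 q [0.378 0.193 1.751 0.001 1.199 1.499]
[[ 0.9    0.435 -0.002]
 [ 0.435 -0.9    0.   ]
 [-0.001 -0.001 -1.   ]]
(11, 0, 69, 76) 3265.0
```

View pics/w3c.png

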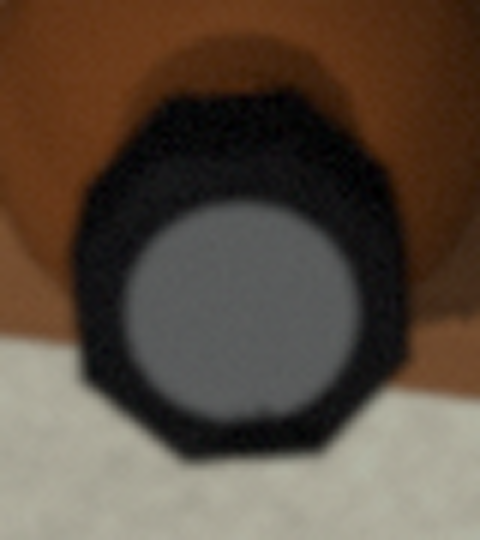

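```bash
python3 - <<'E'
from h import *
c=cal('wrist')
f=lambda x,y:plane(c,(285+x/6-.5,165+y/6-.5),203)
P=[f(*p) for p in [(78,240),(85,378),(183,460),(325,450),(408,355),(403,215)]]
for a,b in zip(P,P[1:]):
    d=b-a;n=np.degrees(np.arctan2(d[1],d[0]));print(a.round(1),b.round(1),'len',np.linalg.norm(d).round(1),'dir mod45',(n%45).round(1))
print('disc centre',f(242,310))
E
```

```text
[506.9 223.1 203. ] [491.5 215.2 203. ] len 17.3 dir mod45 27.2
[491.5 215.2 203. ] [487.  200.1 203. ] len 15.7 dir mod45 28.2
[487.  200.1 203. ] [495.6 185.3 203. ] len 17.2 dir mod45 30.3
[495.6 185.3 203. ] [510.9 182.  203. ] len 15.6 dir mod45 32.7
[510.9 182.  203. ] [526.1 190.5 203. ] len 17.4 dir mod45 29.3
disc centre [507.43139355 202.17897749 203.        ]
```

```bash
cat >> h.py <<'E'
from scipy.spatial.transform import Rotation as Ro
def Rt(az,tau):
    """tool rotation: x outward along azimuth az (deg) when pointing down, tilted tau (deg) outward"""
    a,t=np.radians(az),np.radians(tau);u=np.array([np.cos(a),np.sin(a),0]);z=np.array([0,0,1.])
    tz=-z*np.cos(t)+u*np.sin(t);tx=u*np.cos(t)+z*np.sin(t);return np.c_[tx,np.cross(tz,tx),tz]
def row(pos,R,s=None):
    s=s or robot.get_state();d=(np.asarray(pos)-s['tool_pos'])/10
    w=Ro.from_matrix(R@s['eef_rot'].T).as_rotvec();return [round(float(v),2) for v in d]+[round(float(v),3) for v in w]
E
python3 - <<'E'
from h import *
H=np.array([508.2,203,188]);R=Rt(29.5,35);t=R[:,2]
print(row(H-100*t,R));print('then from there',(86*t/10).round(2))
E
```

```text
[-4.99, -2.9, -2.92, 0.283, -0.543, 0.062]
then from there [ 4.29  2.43 -7.04]
```

Call:
play_rows:
  commands:
    - [-1,-0.6,0,0.05,-0.09,0.01]
    - [-2,-1.2,-0.5,0.1,-0.18,0.02]
    - [-3,-1.8,-1,0.15,-0.28,0.03]
    - [-4,-2.3,-1.7,0.2,-0.38,0.04]
    - [-5,-2.9,-2.4,0.25,-0.47,0.055]
    - [-5,-2.9,-2.9,0.283,-0.543,0.062]
    - [-5,-2.9,-2.9,0.283,-0.543,0.062]
    - [-5,-2.9,-2.9,0.283,-0.543,0.062]
    - [-5,-2.9,-2.9,0.283,-0.543,0.062]

```text
t: 2.77
tool_pos: [459.3, 174.6, 271.3]
eef_rot: [[0.714, 0.491, 0.499], [0.402, -0.871, 0.281], [0.573, 0.0, -0.819]]
contact_force: [0.6, -0.4, 0.8]
gripper_width: 85.6
```

```bash
python3 - <<'E'
from h import *
c,f=grab('wrist','w4');s=st();
H=np.array([508.2,203,188])
print('proj head ctr, tops',proj(c,H),proj(c,H+[0,0,15]))
print(row(H-14*Rt(29.5,35)[:,2],Rt(29.5,35)))
E
```

```text
t 2.82 pos [459.8 175.  271.5] F [ 0.8  0.4 -0.4] T [-0.11  0.28  0.04] w 85.4 q [ 0.272 -0.11   2.28   0.362  0.398  1.036]
[[ 0.713  0.492  0.5  ]
 [ 0.403 -0.871  0.282]
 [ 0.574  0.    -0.819]]
proj head ctr, tops [322.217 214.509] [322.148 208.779]
[4.14, 2.41, -7.21, 0.0, 0.0, 0.001]
```

View pics/w4.png

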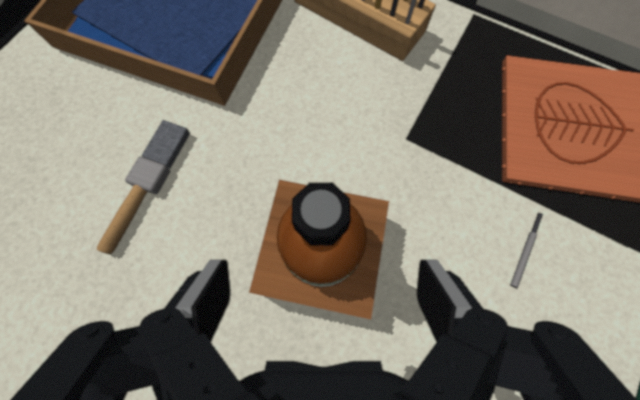

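Call:
play_rows:
  commands:
    - [0.6,0.35,-1,0,0,0]
    - [1.2,0.7,-2,0,0,0]
    - [1.8,1.05,-3.1,0,0,0]
    - [2.4,1.4,-4.1,0,0,0]
    - [3,1.75,-5.1,0,0,0]
    - [3.6,2.1,-6.2,0,0,0]
    - [4.14,2.4,-7.2,0,0,0]
    - [4.14,2.4,-7.2,0,0,0]
    - [4.14,2.4,-7.2,0,0,0]

```text
t: 3.57
tool_pos: [501.9, 199.8, 199.4]
eef_rot: [[0.714, 0.492, 0.498], [0.403, -0.87, 0.282], [0.573, -0.001, -0.82]]
contact_force: [-0.1, 0.1, 0.2]
gripper_width: 85.6
```

```bash
python3 - <<'E'
from h import *
c,f=grab('wrist','w5');s=st();
H=np.array([508.2,203,188])
print('proj head ctr, tops',proj(c,H),proj(c,H+[0,0,15]))
print(s['eef_rot'].T@(H-s['tool_pos']))
E
```

```text
t 3.62 pos [501.8 199.6 199.8] F [-0.  -0.8 -0.1] T [-0.13  0.25 -0.02] w 85.3 q [0.306 0.11  2.272 0.646 0.199 0.762]
[[ 0.713  0.492  0.499]
 [ 0.403 -0.87   0.282]
 [ 0.573 -0.    -0.819]]
proj head ctr, tops [323.773 278.377] [323.8   275.918]
[-0.817  0.202 13.856]
```

View pics/w5.png

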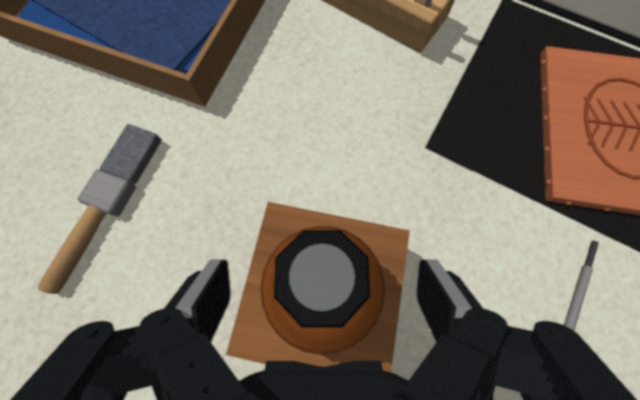

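```bash
python3 - <<'E'
from h import *
s=st();H=np.array([508.2,203,188]);R=Rt(119.5,45);t=R[:,2]
A=np.array(row(H-100*t,R));print(A,np.linalg.norm(A[3:]))
w=A[3:]
for k in (0,.25,.5,.75,1): print(k,(Ro.from_rotvec(w*k).as_matrix()@s['eef_rot'])[:,2].round(2))
E
```

```text
t 3.62 pos [501.8 199.6 199.8] F [-0.  -0.8 -0.1] T [-0.13  0.25 -0.02] w 85.3 q [0.306 0.11  2.272 0.646 0.199 0.762]
[[ 0.713  0.492  0.499]
 [ 0.403 -0.87   0.282]
 [ 0.573 -0.    -0.819]]
[ 4.13  -5.81   5.89   0.187 -0.052  1.567] 1.5789749839690304
0 [ 0.5   0.28 -0.82]
0.25 [ 0.36  0.49 -0.8 ]
0.5 [ 0.14  0.63 -0.77]
0.75 [-0.1   0.67 -0.73]
1 [-0.35  0.62 -0.71]
```

Call:
play_rows:
  commands:
    - [-1.2,-0.7,2,0,0,0]
    - [-2.4,-1.4,4.2,0,0,0]
    - [-3.6,-2.1,6.5,0,0,0]
    - [-4.1,-2.4,8.5,0,0,0]
    - [-3.5,-2.6,10,0.012,-0.003,0.1]
    - [-2.9,-2.8,10,0.024,-0.007,0.2]
    - [-2.3,-3,10,0.036,-0.01,0.3]
    - [-1.7,-3.2,10,0.048,-0.013,0.4]
    - [-1,-3.4,10,0.06,-0.017,0.5]
    - [-0.4,-3.6,10,0.072,-0.02,0.6]
    - [0.2,-3.9,10,0.084,-0.023,0.7]
    - [0.8,-4.2,10,0.095,-0.027,0.8]
    - [1.4,-4.5,10,0.107,-0.03,0.9]
    - [2,-4.8,10,0.119,-0.033,1.0]
    - [2.6,-5.1,9.5,0.131,-0.036,1.1]
    - [3.2,-5.4,9,0.143,-0.04,1.2]
    - [3.6,-5.6,8,0.155,-0.043,1.3]
    - [4,-5.8,7,0.167,-0.046,1.4]
    - [4.1,-5.8,6,0.179,-0.05,1.5]
    - [4.1,-5.8,5.9,0.187,-0.052,1.567]

```text
t: 5.28
tool_pos: [542.8, 140.4, 257.6]
eef_rot: [[-0.35, 0.868, -0.353], [0.616, 0.497, 0.612], [0.706, -0.003, -0.708]]
contact_force: [-1.3, -0.0, -0.9]
gripper_width: 85.3
```

```bash
python3 - <<'E'
from h import *
c,f=grab('wrist','w6');c,f=grab('wrist','w6');s=st();
H=np.array([508.2,203,188]);R=Rt(119.5,45);t=R[:,2]
print('proj head ctr, tops',proj(c,H),proj(c,H+[0,0,15]))
print(row(H-100*t,R),row(H-14*t,R))
E
```

```text
t 5.38 pos [543.3 141.2 258.5] F [ 0.4  0.4 -0. ] T [-0.32 -0.18  0.02] w 85.8 q [-0.084  0.492  1.636  0.621  1.536 -0.793]
[[-0.349  0.869 -0.351]
 [ 0.616  0.494  0.613]
 [ 0.706 -0.003 -0.708]]
proj head ctr, tops [323.23 210.42] [323.19  200.787]
[-0.03, 0.02, 0.02, 0.003, -0.001, -0.002] [-3.03, 5.32, -6.06, 0.003, -0.001, -0.002]
```

View pics/w6.png

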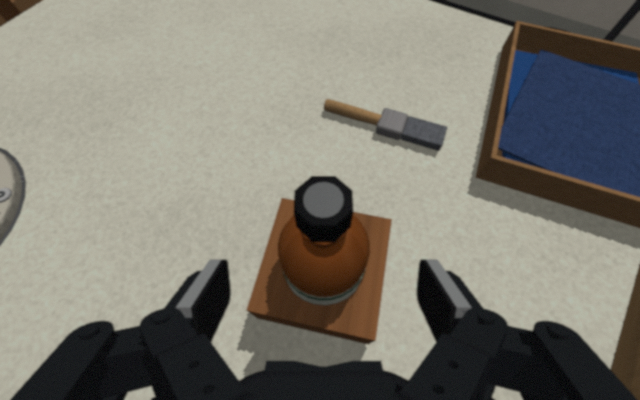

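Call:
play_rows:
  commands:
    - [-0.45,0.8,-0.9,0,0,0]
    - [-0.9,1.6,-1.8,0,0,0]
    - [-1.35,2.4,-2.7,0,0,0]
    - [-1.8,3.2,-3.6,0,0,0]
    - [-2.25,4,-4.5,0,0,0]
    - [-2.7,4.7,-5.4,0,0,0]
    - [-3.03,5.32,-6.06,0,0,0]
    - [-3.03,5.32,-6.06,0,0,0]
    - [-3.03,5.32,-6.06,0,0,0]

```text
t: 6.13
tool_pos: [512.6, 194.8, 197.6]
eef_rot: [[-0.348, 0.869, -0.352], [0.616, 0.495, 0.613], [0.706, -0.003, -0.708]]
contact_force: [0.6, 0.2, 0.5]
gripper_width: 85.5
```

Call:
play_rows:
  commands:
    - [0,0,0,0,0,0]
    - [0,0,0,0,0,0]
    - [0,0,0,0,0,0]
    - [0,0,0,0,0,0]
    - [0,0,0,0,0,0]
    - [0,0,0,0,0,0]
    - [0,0,0,0,0,0]
    - [0,0,0,0,0,0]
    - [0,0,0,0,0,0]
    - [0,0,0,0,0,0]
  gripper: 3.0

```text
t: 6.97
tool_pos: [512.7, 194.6, 198.0]
eef_rot: [[-0.348, 0.869, -0.351], [0.616, 0.495, 0.613], [0.706, -0.003, -0.708]]
contact_force: [-0.7, -3.1, 5.7]
gripper_width: 38.7
```

```bash
python3 - <<'E'
from h import *
c,f=grab('wrist','w7');s=st();
H=np.array([508.2,203,188])
print('proj tops',proj(c,H+[0,0,15]), s['eef_rot'].T@(H-s['tool_pos']))
c,f=grab('scene','s7');crop(f,330,170,460,290,5,'s7c')
E
```

```text
t 7.02 pos [512.8 194.7 198. ] F [-1.7 -3.   6.4] T [-0.23  0.27  0.28] w 38.7 q [-0.002  0.523  1.747  0.672  1.384 -0.827]
[[-0.348  0.869 -0.351]
 [ 0.616  0.495  0.613]
 [ 0.706 -0.003 -0.708]]
proj tops [321.563 266.048] [-0.352  0.207 13.811]
```

View pics/w7.png

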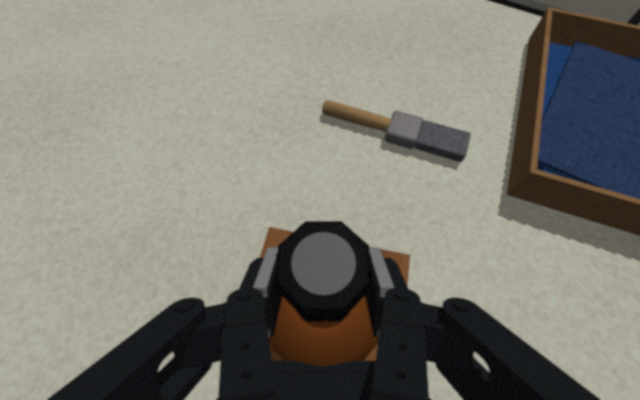

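View pics/s7c.png

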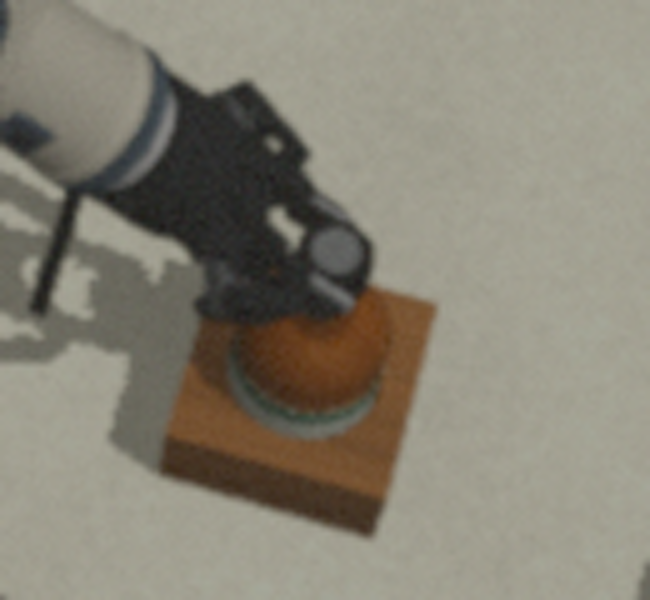

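Call:
play_rows:
  commands:
    - [0.2,0.11,0.0,-0.032,0.057,0]
    - [0.4,0.22,0.0,-0.064,0.113,0]
    - [0.4,0.22,0.02,-0.064,0.113,0]
    - [0.12,0.07,0.05,-0.02,0.035,0]
    - [-0.12,-0.07,0.08,0.02,-0.035,0]
    - [-0.4,-0.22,0.08,0.064,-0.113,0]
    - [-0.4,-0.22,0.1,0.064,-0.113,0]
    - [-0.12,-0.07,0.14,0.02,-0.035,0]
    - [0.12,0.07,0.17,-0.02,0.035,0]
    - [0.4,0.22,0.17,-0.064,0.113,0]
    - [0.4,0.22,0.19,-0.064,0.113,0]
    - [0.12,0.07,0.24,-0.02,0.035,0]
    - [-0.12,-0.07,0.28,0.02,-0.035,0]
    - [-0.4,-0.22,0.28,0.064,-0.113,0]
    - [-0.4,-0.22,0.3,0.064,-0.113,0]
    - [-0.12,-0.07,0.34,0.02,-0.035,0]
    - [0.12,0.07,0.37,-0.02,0.035,0]
    - [0.4,0.22,0.37,-0.064,0.113,0]
    - [0.2,0.11,0.4,-0.032,0.057,0]
    - [0,0,0.4,0,0,0]

```text
t: 8.73
tool_pos: [513.3, 195.3, 202.0]
eef_rot: [[-0.35, 0.868, -0.352], [0.615, 0.497, 0.612], [0.706, -0.002, -0.708]]
contact_force: [-3.7, -3.2, 1.7]
gripper_width: 38.5
```

```bash
python3 - <<'E'
from h import *
s=st();c,f=grab('scene','s8');crop(f,330,170,460,290,5,'s8c')
c,f=grab('wrist','w8');s=st()
E
```

```text
t 8.73 pos [513.3 195.3 202. ] F [-3.7 -3.2  1.7] T [-0.62  0.47  0.51] w 38.5 q [-0.001  0.519  1.743  0.671  1.39  -0.823]
[[-0.35   0.868 -0.352]
 [ 0.615  0.497  0.612]
 [ 0.706 -0.002 -0.708]]
t 8.83 pos [512.  194.2 201.8] F [-1.  -1.4 -1.9] T [-0.75 -0.19  0.14] w 38.8 q [-0.003  0.517  1.747  0.671  1.389 -0.823]
[[-0.349  0.869 -0.351]
 [ 0.616  0.495  0.613]
 [ 0.706 -0.003 -0.708]]
```

View pics/s8c.png

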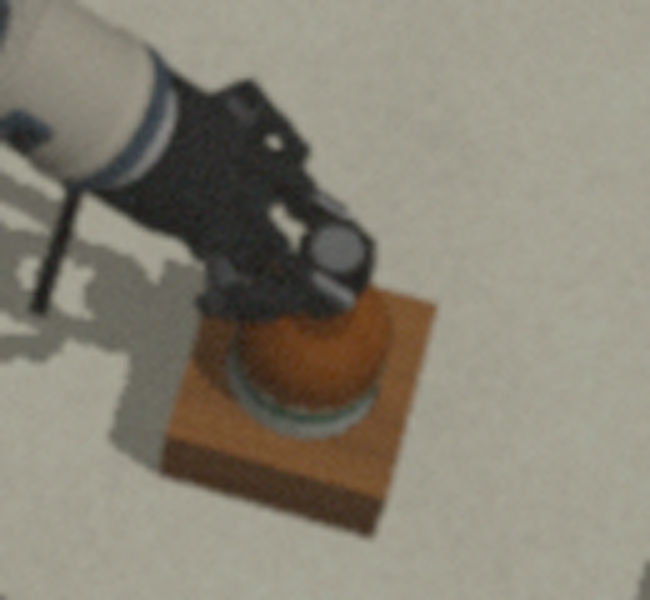

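View pics/w8.png

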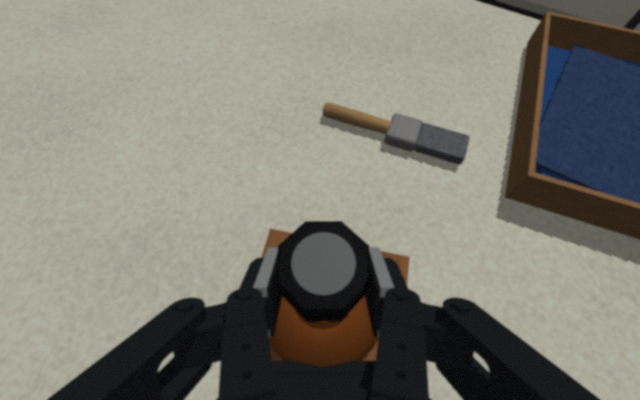

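Call:
play_rows:
  commands:
    - [0.22,0.13,0.0,-0.032,0.057,0]
    - [0.44,0.25,0.0,-0.064,0.113,0]
    - [0.44,0.25,0.02,-0.064,0.113,0]
    - [0.13,0.08,0.06,-0.02,0.035,0]
    - [-0.13,-0.08,0.09,0.02,-0.035,0]
    - [-0.44,-0.25,0.09,0.064,-0.113,0]
    - [-0.44,-0.25,0.12,0.064,-0.113,0]
    - [-0.13,-0.08,0.17,0.02,-0.035,0]
    - [0.13,0.08,0.2,-0.02,0.035,0]
    - [0.44,0.25,0.2,-0.064,0.113,0]
    - [0.44,0.25,0.23,-0.064,0.113,0]
    - [0.13,0.08,0.29,-0.02,0.035,0]
    - [-0.13,-0.08,0.33,0.02,-0.035,0]
    - [-0.46,-0.26,0.33,0.064,-0.113,0]
    - [-0.46,-0.26,0.36,0.064,-0.113,0]
    - [-0.14,-0.08,0.41,0.02,-0.035,0]
    - [0.14,0.08,0.45,-0.02,0.035,0]
    - [0.46,0.26,0.45,-0.064,0.113,0]
    - [0.23,0.13,0.48,-0.032,0.057,0]
    - [0,0,0.5,0,0,0]

```text
t: 10.5
tool_pos: [512.7, 195.0, 206.8]
eef_rot: [[-0.35, 0.868, -0.352], [0.615, 0.497, 0.612], [0.706, -0.002, -0.708]]
contact_force: [-3.6, -2.4, 0.8]
gripper_width: 38.8
```

```bash
python3 - <<'E'
from h import *
c,f=grab('scene','s9');crop(f,330,170,460,290,5,'s9c');s=st()
a=cv2.imread('pics/s8.png');print(np.abs(a.astype(int)-f)[215:275,360:450].mean(2).max())
m=lambda g:cv2.inRange(cv2.cvtColor(g,cv2.COLOR_BGR2HSV)[225:265,370:420],(35,40,20),(90,255,255))
for n in('s7','s8','s9'): g=m(cv2.imread(f'pics/{n}.png'));ys,xs=np.nonzero(g);print(n,len(ys),ys.mean()+225,xs.mean()+370)
E
```

```text
t 10.55 pos [511.1 194.1 206.7] F [-0.7 -3.2 -0.3] T [-0.64 -0.08  0.21] w 38.8 q [-0.004  0.509  1.748  0.672  1.393 -0.824]
[[-0.353  0.868 -0.349]
 [ 0.614  0.496  0.614]
 [ 0.706  0.002 -0.708]]
73.66666666666667
s7 29 249.75862068965517 387.2068965517241
s8 23 249.0 386.2173913043478
s9 26 245.96153846153845 385.2307692307692
```

View pics/s9c.png

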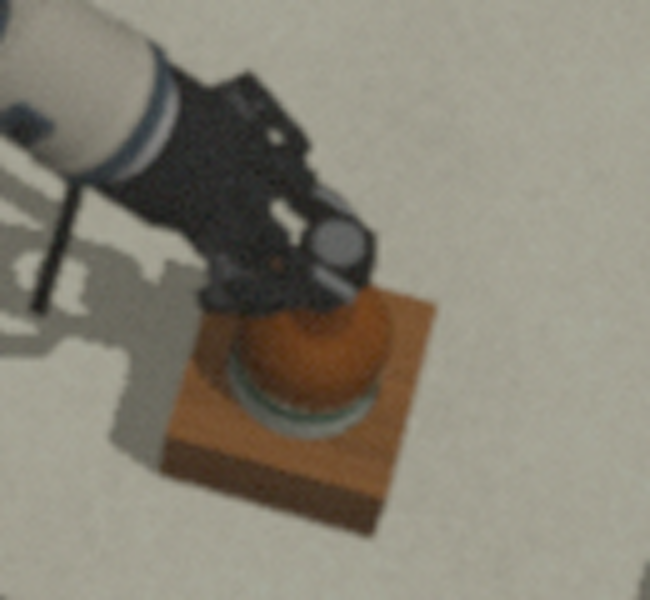

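Call:
play_rows:
  commands:
    - [0.25,0.14,0.0,-0.032,0.057,0]
    - [0.5,0.28,0.0,-0.064,0.113,0]
    - [0.5,0.28,0.02,-0.064,0.113,0]
    - [0.15,0.09,0.06,-0.02,0.035,0]
    - [-0.15,-0.09,0.09,0.02,-0.035,0]
    - [-0.5,-0.28,0.09,0.064,-0.113,0]
    - [-0.5,-0.28,0.12,0.064,-0.113,0]
    - [-0.15,-0.09,0.18,0.02,-0.035,0]
    - [0.15,0.09,0.22,-0.02,0.035,0]
    - [0.5,0.28,0.22,-0.064,0.113,0]
    - [0.5,0.28,0.26,-0.064,0.113,0]
    - [0.15,0.09,0.32,-0.02,0.035,0]
    - [-0.15,-0.09,0.37,0.02,-0.035,0]
    - [-0.5,-0.28,0.37,0.064,-0.113,0]
    - [-0.5,-0.28,0.42,0.064,-0.113,0]
    - [-0.15,-0.09,0.47,0.02,-0.035,0]
    - [0.15,0.09,0.52,-0.02,0.035,0]
    - [0.5,0.28,0.52,-0.064,0.113,0]
    - [0.25,0.14,0.56,-0.032,0.057,0]
    - [0,0,0.6,0,0,0]

```text
t: 12.22
tool_pos: [512.0, 194.7, 212.1]
eef_rot: [[-0.354, 0.867, -0.349], [0.614, 0.498, 0.613], [0.706, 0.003, -0.709]]
contact_force: [-1.1, -2.3, -1.4]
gripper_width: 38.7
```

```bash
python3 - <<'E'
from h import *
c,f=grab('scene','s10');crop(f,330,170,460,290,5,'s10c');s=st()
E
```

```text
t 12.27 pos [510.4 193.9 212.3] F [-0.8 -1.4 -1. ] T [-0.63 -0.27  0.02] w 38.8 q [-0.005  0.5    1.749  0.672  1.399 -0.823]
[[-0.357  0.867 -0.347]
 [ 0.612  0.497  0.615]
 [ 0.706  0.007 -0.708]]
```

View pics/s10c.png

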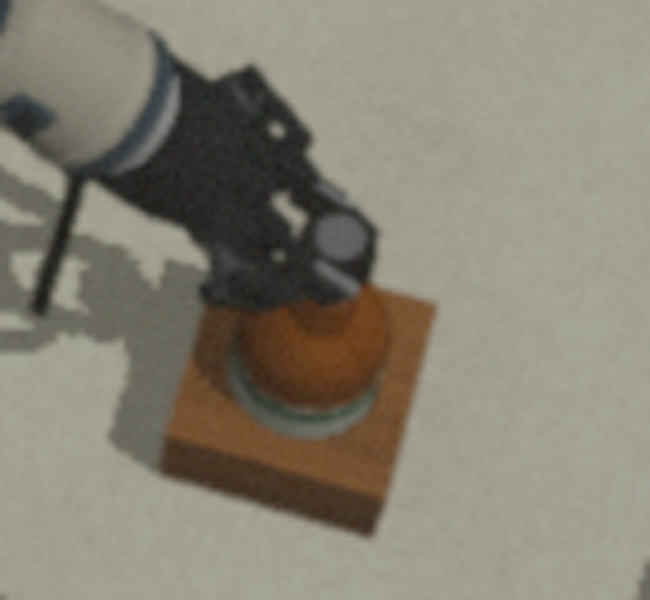

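Call:
play_rows:
  commands:
    - [0.15,0.05,0.1,0,0,0]
    - [0.2,0.07,0.2,0,0,0]
    - [0.2,0.07,0.3,0,0,0]
    - [0.2,0.07,0.4,0,0,0]
    - [0.2,0.07,0.5,0,0,0]
    - [0.2,0.07,0.6,0,0,0]

```text
t: 12.77
tool_pos: [512.4, 194.7, 218.3]
eef_rot: [[-0.356, 0.867, -0.348], [0.612, 0.498, 0.615], [0.706, 0.006, -0.708]]
contact_force: [-1.1, -1.5, -1.9]
gripper_width: 38.4
```

```bash
python3 - <<'E'
from h import *
c,f=grab('scene','s11');crop(f,330,170,460,290,5,'s11c');s=st()
E
```

```text
t 12.82 pos [512.5 194.7 218.6] F [-1.1 -1.6 -0.9] T [-0.68  0.01  0.21] w 38.6 q [-0.003  0.494  1.74   0.671  1.409 -0.814]
[[-0.357  0.867 -0.347]
 [ 0.612  0.498  0.615]
 [ 0.706  0.007 -0.708]]
```

View pics/s11c.png

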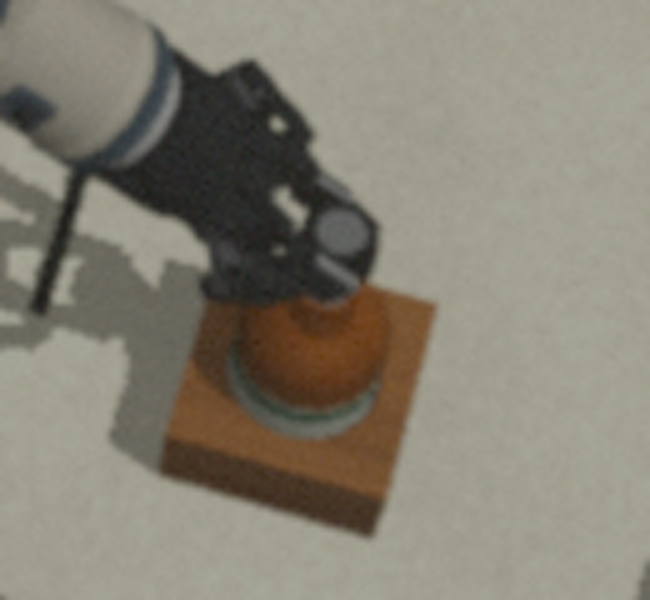

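```bash
python3 - <<'E'
from h import *
s=robot.get_state();print(row([556,-242,260],Rt(65,0),s))
E
```

```text
[4.35, -43.67, 4.14, -0.813, -0.028, -0.909]
```

Call:
play_rows:
  commands:
    - [0,0,1.5,0,0,0]
    - [0,0,3.5,0,0,0]
    - [0,0,5.5,0,0,0]
    - [0,0,7,0,0,0]
    - [0.3,-2,7,-0.05,0,-0.05]
    - [0.6,-5,7,-0.1,0,-0.1]
    - [0.9,-8.5,7,-0.15,0,-0.17]
    - [1.2,-12,7,-0.21,-0.01,-0.24]
    - [1.5,-15.5,7,-0.27,-0.01,-0.3]
    - [1.8,-19,7,-0.33,-0.01,-0.37]
    - [2.1,-22.5,7,-0.39,-0.01,-0.44]
    - [2.4,-26,7,-0.45,-0.01,-0.5]
    - [2.7,-29.5,7,-0.51,-0.02,-0.57]
    - [3,-33,7,-0.57,-0.02,-0.64]
    - [3.3,-36.5,7,-0.64,-0.02,-0.71]
    - [3.6,-39.5,7,-0.7,-0.02,-0.78]
    - [4,-42,6,-0.76,-0.03,-0.85]
    - [4.4,-43.7,5,-0.81,-0.03,-0.91]
    - [4.4,-43.7,4.2,-0.813,-0.03,-0.91]
    - [4.4,-43.7,4.2,-0.813,-0.03,-0.91]

```text
t: 14.48
tool_pos: [555.7, -241.3, 259.4]
eef_rot: [[0.422, 0.907, -0.0], [0.907, -0.422, 0.002], [0.002, -0.001, -1.0]]
contact_force: [-0.9, 1.3, -1.4]
gripper_width: 38.7
```

```bash
python3 - <<'E'
from h import *
c,f=grab('wrist','w12');c,f=grab('scene','s12');crop(f,190,60,350,240,3.3,'s12c');s=st()
off=np.array([-.35,.2,13.8]);L=np.array([556.3,-242.4,32]);
for tau in(-20,-45):
    R=Rt(65,tau);print(tau,(L-R@off).round(1),row(L-R@off,R,s))
E
```

```text
t 14.58 pos [ 556.2 -241.1  260.7] F [ 0.3  0.7 -0.7] T [-0.04 -0.03  0.07] w 39.1 q [-0.412  0.32   1.671  0.002  1.15   0.022]
[[ 0.421  0.907  0.001]
 [ 0.907 -0.421  0.001]
 [ 0.002  0.001 -1.   ]]
-20 [ 558.3 -237.7   44.8] [0.2, 0.34, -21.58, -0.318, 0.149, -0.002]
-45 [ 560.3 -233.2   41.5] [0.41, 0.79, -21.92, -0.713, 0.333, -0.002]
```

View pics/w12.png

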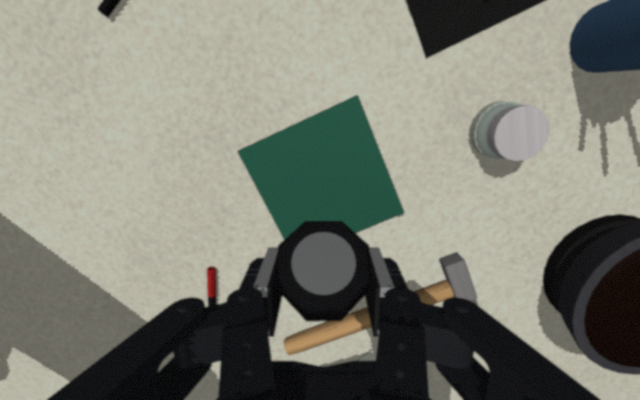

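View pics/s12c.png

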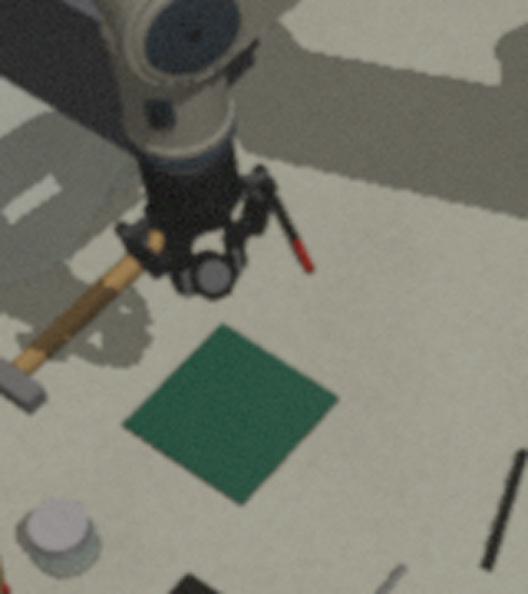

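Call:
play_rows:
  commands:
    - [0,0.1,-1,-0.07,0.03,0]
    - [0.1,0.2,-2,-0.14,0.07,0]
    - [0.1,0.2,-3.5,-0.21,0.1,0]
    - [0.2,0.3,-5,-0.28,0.13,0]
    - [0.2,0.4,-6.5,-0.36,0.17,0]
    - [0.3,0.5,-8,-0.43,0.2,0]
    - [0.3,0.6,-9.5,-0.5,0.23,0]
    - [0.3,0.6,-11,-0.57,0.27,0]
    - [0.4,0.7,-12.5,-0.64,0.3,0]
    - [0.4,0.8,-14,-0.713,0.333,-0.002]
    - [0.4,0.8,-15.5,-0.713,0.333,-0.002]
    - [0.4,0.8,-17,-0.713,0.333,-0.002]
    - [0.4,0.8,-18.5,-0.713,0.333,-0.002]
    - [0.4,0.8,-19.8,-0.713,0.333,-0.002]
    - [0.4,0.8,-20.8,-0.713,0.333,-0.002]
    - [0.4,0.8,-21.5,-0.713,0.333,-0.002]
    - [0.41,0.79,-21.9,-0.713,0.333,-0.002]
    - [0.41,0.79,-21.9,-0.713,0.333,-0.002]
    - [0.41,0.79,-21.9,-0.713,0.333,-0.002]

```text
t: 16.17
tool_pos: [560.5, -233.5, 42.0]
eef_rot: [[0.3, 0.906, -0.299], [0.641, -0.423, -0.64], [-0.707, 0.0, -0.707]]
contact_force: [-0.2, -0.0, 0.1]
gripper_width: 38.5
```

```bash
python3 - <<'E'
from h import *
c,f=grab('wrist','w13');c,f=grab('scene','s13');crop(f,190,100,350,240,4,'s13c');s=st()
off=np.array([-.35,.2,13.8]);L=np.array([556.3,-242.4,28]);
R=Rt(65,-45);print(row(L-R@off,R,s))
E
```

```text
t 16.27 pos [ 560.7 -233.4   42.3] F [ 0.3  0.5 -0.7] T [ 0.4  -0.11 -0.02] w 38.8 q [-0.048  0.787  1.701 -0.794  1.16   0.911]
[[ 0.3    0.906 -0.299]
 [ 0.641 -0.423 -0.64 ]
 [-0.707  0.001 -0.708]]
[-0.04, 0.01, -0.48, -0.0, 0.001, 0.001]
```

View pics/w13.png

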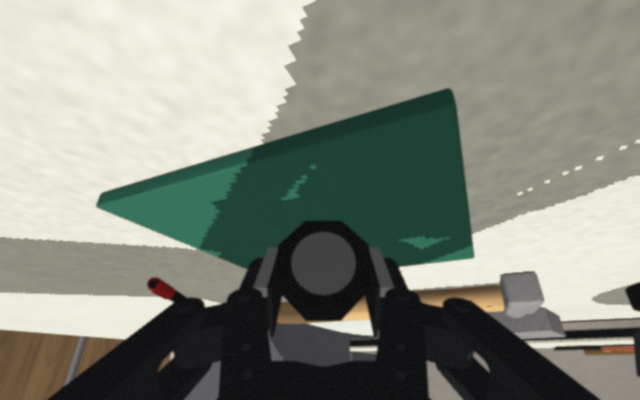

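View pics/s13c.png

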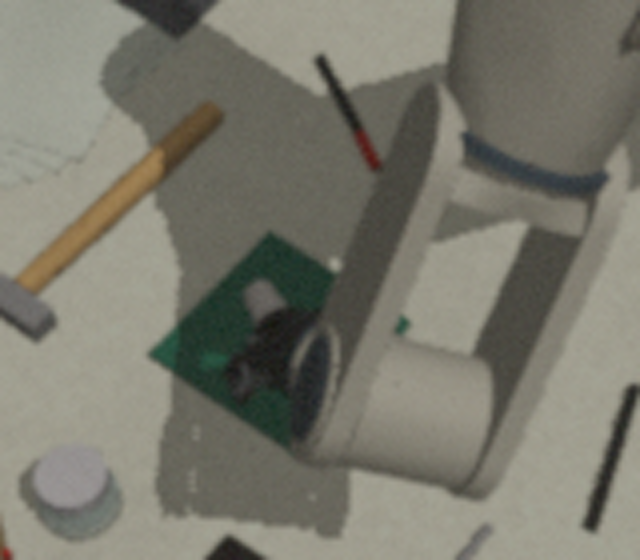

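Call:
play_rows:
  commands:
    - [0,0,-0.15,0,0,0]
    - [0,0,-0.3,0,0,0]
    - [0,0,-0.4,0,0,0]
    - [0,0,-0.45,0,0,0]
    - [0,0,-0.45,0,0,0]

```text
t: 16.68
tool_pos: [561.1, -233.3, 39.2]
eef_rot: [[0.3, 0.906, -0.298], [0.64, -0.423, -0.642], [-0.708, 0.002, -0.707]]
contact_force: [-1.2, 3.7, 9.9]
gripper_width: 39.1
```

Call:
play_rows:
  commands:
    - [0,0,0.1,0,0,0]
    - [0,0,0.1,0,0,0]
    - [0,0,0.1,0,0,0]
    - [0,0,0.1,0,0,0]
    - [0,0,0.1,0,0,0]
    - [0,0,0.1,0,0,0]
    - [0.3,0.64,0.8,0,0,0]
    - [0.6,1.3,1.5,0,0,0]
    - [1.2,2.6,3,0,0,0]
    - [2.1,4.5,5,0,0,0]
    - [3,6.4,7.1,0,0,0]
    - [3,6.4,9,0,0,0]
    - [3,6.4,11,0,0,0]
    - [3,6.4,13,0,0,0]
    - [3,6.4,13,0,0,0]
  gripper: 8.5

```text
t: 17.93
tool_pos: [593.3, -168.5, 173.9]
eef_rot: [[0.304, 0.906, -0.294], [0.64, -0.422, -0.642], [-0.706, 0.007, -0.708]]
contact_force: [-0.1, -0.0, 0.4]
gripper_width: 85.1
```

```bash
python3 - <<'E'
from h import *
c,f=grab('wrist','w14');c,f=grab('scene','s14');crop(f,190,100,350,240,4,'s14c');c,f=grab('top','t14');crop(f,360,150,480,260,5,'t14c');s=st()
E
```

```text
t 18.08 pos [ 591.2 -168.8  169.3] F [0.8 0.6 0.6] T [ 0.33 -0.14 -0.02] w 84.6 q [ 0.049  0.639  1.611 -0.691  1.381  0.796]
[[ 0.3    0.906 -0.298]
 [ 0.64  -0.423 -0.641]
 [-0.707  0.002 -0.707]]
```

View pics/s14c.png

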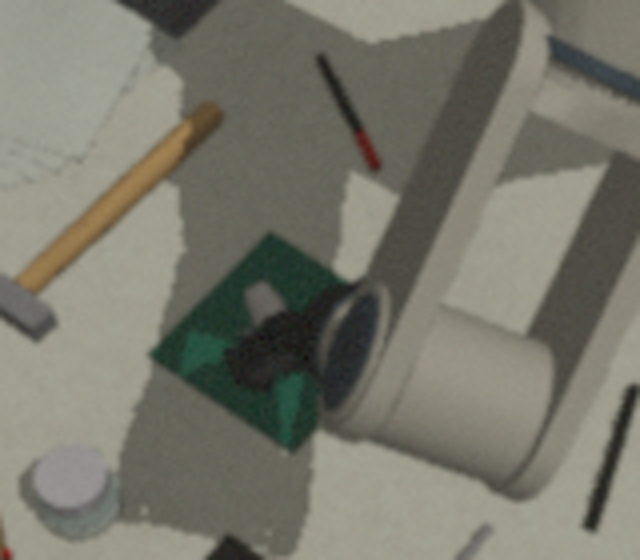

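View pics/t14c.png

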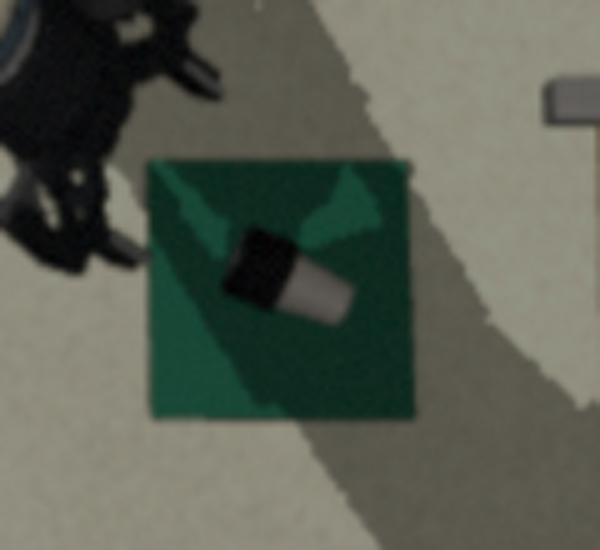

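View pics/w14.png

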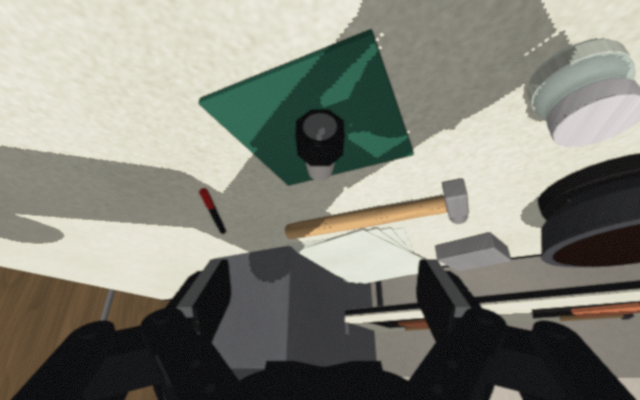

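```bash
python3 - <<'E'
from h import *
c=cal('top');f=lambda x,y:plane(c,(360+x/5-.5,150+y/5-.5),28)
A,B,C=f(238.5,257),f(285,281),f(347,308);print(A,B,C)
d=A-C;print('az',np.degrees(np.arctan2(d[1],d[0])),np.linalg.norm(d)); d/=np.linalg.norm(d)
Hc=C+51*d;print('head',Hc,(A+B)/2)
s=robot.get_state();off=np.array([-.35,.2,13.8]);print('pred',s['tool_pos'])
print(row([556,-243,260],Rt(65,0),s))
Hc=np.array([557,-242,28]);R=Rt(65,45);print(row(Hc-100*R[:,2],R,s))
E
```

```text
[ 565.12513296 -230.09967241   28.        ] [ 551.191576   -255.54067537   28.        ] [ 535.50573933 -289.43512021   28.        ]
az 63.47229611847961 66.31744751882958
head [ 558.28389397 -243.80447622   28.        ] [ 558.15835448 -242.82017389   28.        ]
pred [ 591.18186239 -168.76697069  169.33270694]
[-3.52, -7.42, 9.07, 0.713, -0.33, 0.001]
[-6.41, -13.73, -7.06, 1.424, -0.663, 0.002]
```

Call:
play_rows:
  commands:
    - [-0.3,-0.5,1,0.08,-0.04,0]
    - [-0.6,-1.2,2,0.17,-0.08,0]
    - [-1,-2,3,0.26,-0.12,0]
    - [-1.4,-2.9,4,0.35,-0.16,0]
    - [-1.8,-3.8,5,0.44,-0.2,0]
    - [-2.2,-4.7,5.5,0.53,-0.25,0]
    - [-2.6,-5.6,6,0.62,-0.29,0]
    - [-3,-6.5,6,0.71,-0.33,0]
    - [-3.4,-7.4,6,0.8,-0.37,0]
    - [-3.8,-8.3,5.5,0.89,-0.41,0]
    - [-4.2,-9.2,5,0.98,-0.45,0]
    - [-4.7,-10.1,4,1.07,-0.5,0]
    - [-5.1,-11,2.5,1.16,-0.54,0]
    - [-5.5,-11.9,0.5,1.25,-0.58,0]
    - [-5.9,-12.8,-2,1.34,-0.62,0]
    - [-6.2,-13.4,-4.5,1.424,-0.663,0]
    - [-6.4,-13.7,-6.5,1.424,-0.663,0]
    - [-6.4,-13.7,-7,1.424,-0.663,0]
    - [-6.4,-13.7,-7,1.424,-0.663,0]

```text
t: 19.67
tool_pos: [526.2, -304.9, 97.0]
eef_rot: [[0.304, 0.905, 0.297], [0.637, -0.425, 0.643], [0.708, -0.006, -0.706]]
contact_force: [0.0, -0.4, 0.5]
gripper_width: 84.7
```

```bash
python3 - <<'E'
from h import *
c,f=grab('wrist','w15');c,f=grab('wrist','w15');s=st();crop(f,260,140,390,260,5,'w15c')
for H in ([558,-243,28],):
    d=np.array([np.cos(np.radians(64)),np.sin(np.radians(64)),0]);print([proj(c,np.array(H)+k*d+[0,0,20*(k>-20)]).round(1) for k in(-51,-15,15)])
E
```

```text
t 19.77 pos [ 527.8 -305.3  100.1] F [0.3 0.5 0.6] T [-0.25  0.16 -0.02] w 85.2 q [-0.868  0.712  1.673  0.742  1.255 -0.854]
[[ 0.3    0.906  0.299]
 [ 0.64  -0.423  0.641]
 [ 0.707 -0.001 -0.707]]
[array([324., 287.]), array([324.9, 222.8]), array([325.5, 182.2])]
```

View pics/w15.png

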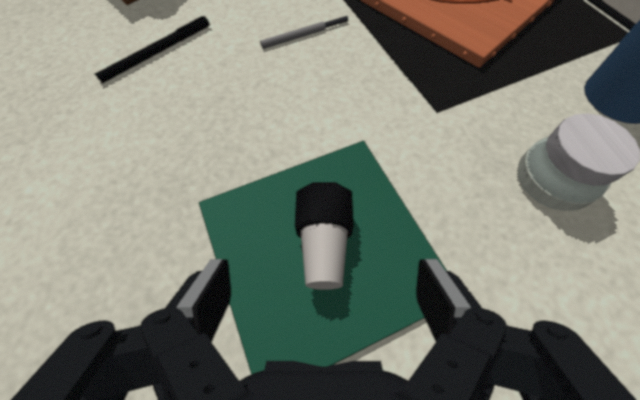

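View pics/w15c.png

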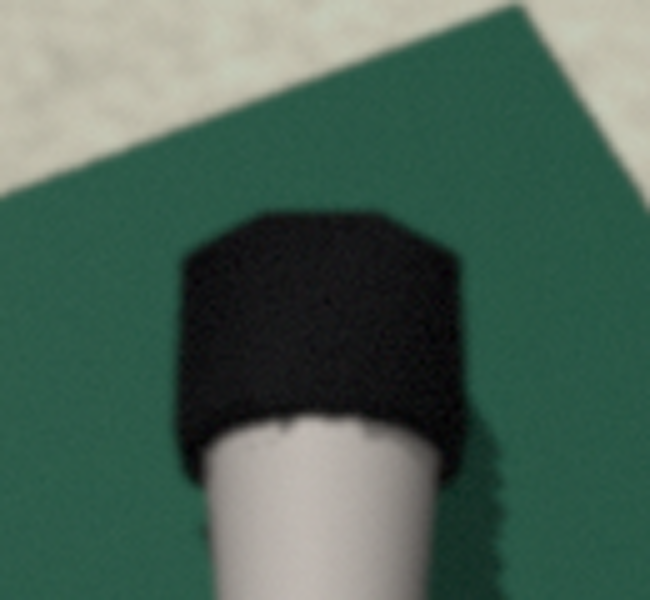

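```bash
python3 - <<'E'
from h import *
s=robot.get_state();R=Rt(65,45);H=np.array([557.3,-242.7,28]);print(row(H-17*R[:,2],R,s))
T,S=cal('top'),cal('scene')
# tile centre from initial pictures, refined edges
for n,c in(('top',T),('scene',S)):
    f=cv2.imread(f'pics/a_{n}.png');hsv=cv2.cvtColor(f,cv2.COLOR_BGR2HSV)
    m=cv2.inRange(hsv,(65,90,40),(95,255,200));ys,xs=np.nonzero(m)
    P=np.array([plane(c,(x,y),8)[:2] for x,y in zip(xs,ys)]);r=cv2.minAreaRect(P.astype(np.float32));print(n,P.mean(0),r)
c=cal('wrist');f=cv2.imread('pics/w15.png');m=cv2.inRange(cv2.cvtColor(f,cv2.COLOR_BGR2HSV),(60,70,30),(95,255,200));m[265:]=0
k=max(cv2.findContours(m,0,1)[0],key=cv2.contourArea);q=cv2.approxPolyDP(cv2.convexHull(k),4,True)[:,0]
for p in q: print(p,plane(c,p,8).round(1))
E
```

```text
[2.44, 5.17, -6.01, -0.0, -0.001, 0.001]
top [ 547.39925066 -257.13568796] ((548.8380126953125, -257.0186462402344), (146.8380584716797, 146.17930603027344), 89.11874389648438)
scene [ 551.63913544 -254.48740033] ((550.2651977539062, -254.91412353515625), (143.56439208984375, 143.9658966064453), 89.10650634765625)
[437 258] [ 622.6 -300.9    8. ]
[418 264] [ 607.5 -298.9    8. ]
[228 264] [ 482.  -240.4    8. ]
[216 257] [ 475.6 -231.5    8. ]
[200 202] [ 476.9 -181.9    8. ]
[363 142] [ 623.5 -184.4    8. ]
```

Call:
play_rows:
  commands:
    - [0.4,0.85,-1,0,0,0]
    - [0.8,1.7,-2,0,0,0]
    - [1.2,2.6,-3,0,0,0]
    - [1.6,3.4,-4,0,0,0]
    - [2,4.3,-5,0,0,0]
    - [2.3,4.85,-5.6,0,0,0]
    - [2.44,5.17,-6,0,0,0]
    - [2.44,5.17,-6,0,0,0]
    - [2.44,5.17,-6,0,0,0]

```text
t: 20.52
tool_pos: [552.3, -253.4, 39.9]
eef_rot: [[0.3, 0.906, 0.298], [0.64, -0.423, 0.641], [0.707, -0.001, -0.707]]
contact_force: [-0.8, -0.5, 0.4]
gripper_width: 85.0
```

```bash
python3 - <<'E'
from h import *
c,f=grab('wrist','w16');s=st();H=np.array([557.3,-242.7,28]);print(s['eef_rot'].T@(H-s['tool_pos']))
E
```

```text
t 20.57 pos [ 552.4 -254.    40.3] F [0.5 0.2 0.4] T [-0.31  0.19  0.02] w 85.2 q [-0.788  0.781  1.724  0.823  1.132 -0.906]
[[ 0.3    0.906  0.299]
 [ 0.641 -0.424  0.64 ]
 [ 0.707 -0.    -0.707]]
[ 0.021 -0.282 17.373]
```

View pics/w16.png

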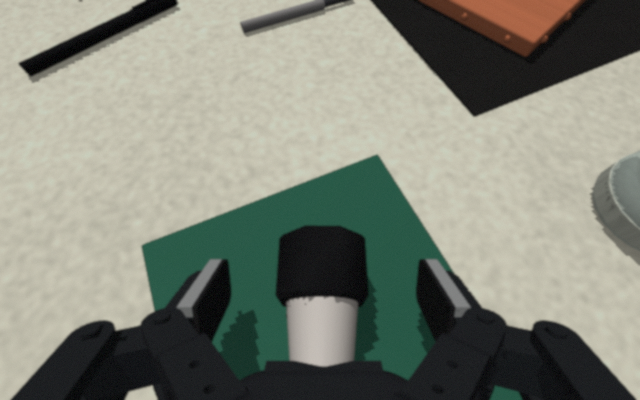

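Centred between the jaws; close and lift slightly.

Call:
play_rows:
  commands:
    - [0,0,0,0,0,0]
    - [0,0,0,0,0,0]
    - [0,0,0,0,0,0]
    - [0,0,0,0,0,0]
    - [0,0,0,0,0,0]
    - [0,0,0,0,0,0]
    - [0,0,0,0,0,0]
    - [0,0,0,0,0,0]
    - [0,0,0,0,0,0]
  gripper: 3.0

```text
t: 21.32
tool_pos: [552.5, -254.4, 40.8]
eef_rot: [[0.3, 0.906, 0.3], [0.641, -0.424, 0.64], [0.707, 0.0, -0.707]]
contact_force: [-3.1, -3.1, 6.0]
gripper_width: 38.6
```

```bash
python3 - <<'E'
from h import *
c,f=grab('wrist','w17');s=st();H=np.array([557.3,-242.7,28]);print(s['eef_rot'].T@(H-s['tool_pos']))
E
```

```text
t 21.37 pos [ 552.4 -254.4   40.7] F [-2.6 -3.9  5.7] T [-0.17  0.18  0.1 ] w 38.7 q [-0.788  0.781  1.723  0.823  1.133 -0.906]
[[ 0.3    0.906  0.3  ]
 [ 0.641 -0.424  0.64 ]
 [ 0.707  0.    -0.707]]
[-0.048 -0.569 17.962]
```

View pics/w17.png

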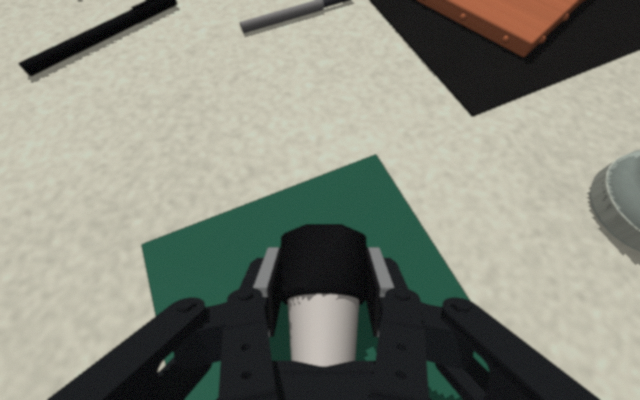

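```bash
python3 - <<'E'
from h import *
s=robot.get_state();R=Rt(65,-45);print(row([555.1,-245,120],R,s))
E
```

```text
[0.27, 0.94, 7.93, -1.423, 0.665, 0.001]
```

Call:
play_rows:
  commands:
    - [0,0,1,0,0,0]
    - [0,0,3,0,0,0]
    - [0,0,5.5,-0.09,0.04,0]
    - [0,0.1,7.5,-0.18,0.08,0]
    - [0,0.2,8.5,-0.27,0.13,0]
    - [0,0.2,9,-0.36,0.17,0]
    - [0.1,0.3,9,-0.45,0.21,0]
    - [0.1,0.4,9,-0.54,0.25,0]
    - [0.1,0.4,9,-0.63,0.3,0]
    - [0.1,0.5,9,-0.72,0.34,0]
    - [0.2,0.5,9,-0.81,0.38,0]
    - [0.2,0.6,9,-0.9,0.42,0]
    - [0.2,0.7,9,-0.99,0.46,0]
    - [0.2,0.8,9,-1.08,0.5,0]
    - [0.2,0.8,8.5,-1.17,0.55,0]
    - [0.2,0.9,8,-1.26,0.59,0]
    - [0.3,0.9,7.9,-1.35,0.63,0]
    - [0.3,0.9,7.9,-1.423,0.665,0]
    - [0.3,0.9,7.9,-1.423,0.665,0]
    - [0.3,0.9,7.9,-1.423,0.665,0]

```text
t: 23.03
tool_pos: [555.5, -244.4, 119.0]
eef_rot: [[0.298, 0.907, -0.299], [0.642, -0.422, -0.64], [-0.706, -0.001, -0.708]]
contact_force: [0.3, -0.4, -2.0]
gripper_width: 38.9
```

```bash
python3 - <<'E'
from h import *
c,f=grab('wrist','w18');c,f=grab('top','t18');crop(f,340,130,500,270,4,'t18c');c,f=grab('scene','s18');crop(f,190,100,350,240,4,'s18c');s=st();R=Rt(65,-45);print(row([555.1,-245,39.5],R,s))
E
```

```text
t 23.18 pos [ 555.4 -246.   120.5] F [-0.1  0.2 -1.2] T [ 0.41 -0.14  0.  ] w 39.1 q [-0.068  0.664  1.709 -0.773  1.232  0.815]
[[ 0.301  0.906 -0.298]
 [ 0.641 -0.424 -0.64 ]
 [-0.706  0.002 -0.709]]
[-0.03, 0.1, -8.1, -0.001, 0.002, 0.002]
```

View pics/w18.png

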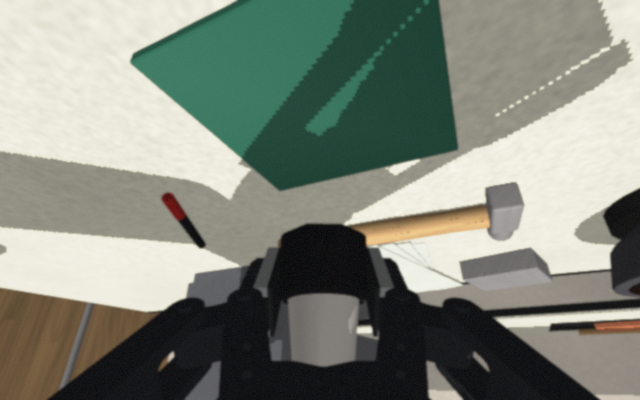

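View pics/t18c.png

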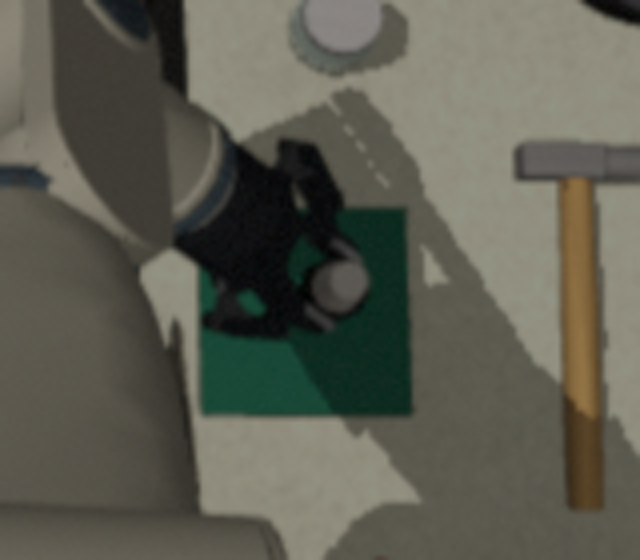

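View pics/s18c.png

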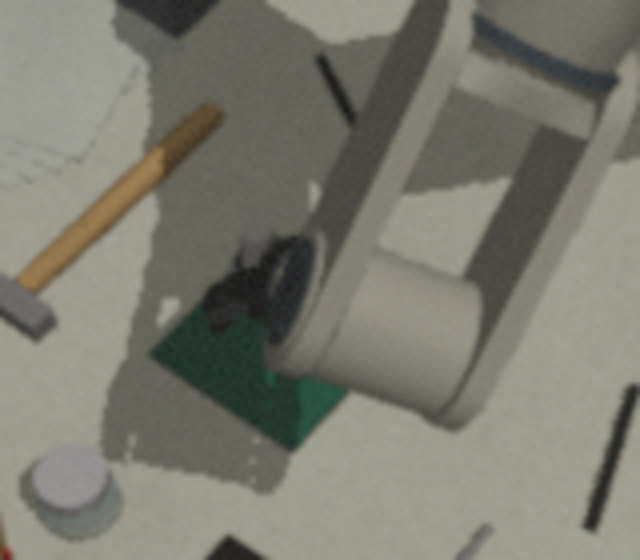

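Call:
play_rows:
  commands:
    - [0,0.1,-1,0,0.002,0.002]
    - [0,0.1,-2.2,0,0.002,0.002]
    - [0,0.1,-3.5,0,0.002,0.002]
    - [0,0.1,-5,0,0.002,0.002]
    - [0,0.1,-6.2,0,0.002,0.002]
    - [0,0.1,-7.2,0,0.002,0.002]
    - [0,0.1,-7.8,0,0.002,0.002]
    - [0,0.1,-8.1,0,0.002,0.002]
    - [0,0.1,-8.1,0,0.002,0.002]
    - [0,0.1,-8.1,0,0.002,0.002]

```text
t: 24.02
tool_pos: [555.6, -245.0, 39.6]
eef_rot: [[0.299, 0.907, -0.298], [0.642, -0.422, -0.64], [-0.706, -0.0, -0.708]]
contact_force: [-0.3, 0.1, -1.5]
gripper_width: 38.6
```

```bash
python3 - <<'E'
from h import *
c,f=grab('top','t19');crop(f,340,130,500,270,4,'t19c');s=st();R=Rt(65,-45);print(row([555.1,-245,35.5],R,s))
f=lambda x,y,z:plane(c,(340+x/4-.5,130+y/4-.5),z)
print(s['tool_pos']+s['eef_rot']@[0,0,17.7])
E
```

```text
t 24.07 pos [ 555.8 -245.    39.9] F [ 0.1 -0.1 -0.2] T [ 0.41 -0.22  0.02] w 38.8 q [-0.066  0.786  1.712 -0.809  1.145  0.91 ]
[[ 0.299  0.907 -0.298]
 [ 0.642 -0.422 -0.64 ]
 [-0.706  0.    -0.708]]
[-0.07, -0.0, -0.44, -0.001, 0.001, -0.001]
[ 550.518 -256.315   27.403]
```

View pics/t19c.png

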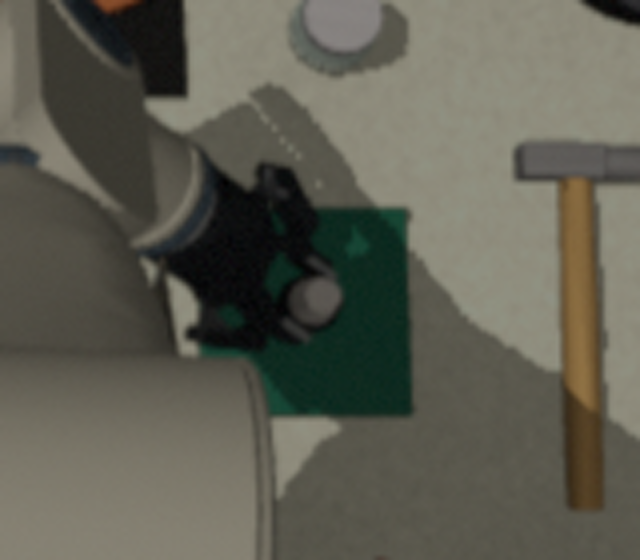

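Lower the last few mm in small steps.

Call:
play_rows:
  commands:
    - [-0.05,0,-0.1,0,0,0]
    - [-0.07,0,-0.2,0,0,0]
    - [-0.07,0,-0.3,0,0,0]
    - [-0.07,0,-0.36,0,0,0]
    - [-0.07,0,-0.36,0,0,0]

```text
t: 24.48
tool_pos: [555.2, -245.0, 36.7]
eef_rot: [[0.299, 0.907, -0.298], [0.641, -0.422, -0.641], [-0.706, 0.001, -0.708]]
contact_force: [0.3, 2.2, 2.8]
gripper_width: 38.7
```

Call:
play_rows:
  commands:
    - [0,0,-0.05,0,0,0]
    - [0,0,-0.08,0,0,0]
    - [0,0,-0.08,0,0,0]

```text
t: 24.73
tool_pos: [555.2, -245.0, 36.7]
eef_rot: [[0.299, 0.906, -0.298], [0.641, -0.422, -0.641], [-0.707, 0.001, -0.707]]
contact_force: [-0.7, 3.5, 6.8]
gripper_width: 39.2
```

```bash
python3 - <<'E'
from h import *
c,f=grab('wrist','w20');s=st()
E
```

```text
t 24.78 pos [ 555.3 -245.    36.6] F [-0.6  2.9  7. ] T [-0.02  0.38 -0.28] w 38.4 q [-0.066  0.791  1.713 -0.811  1.141  0.916]
[[ 0.299  0.906 -0.298]
 [ 0.641 -0.422 -0.641]
 [-0.707  0.001 -0.707]]
```

View pics/w20.png

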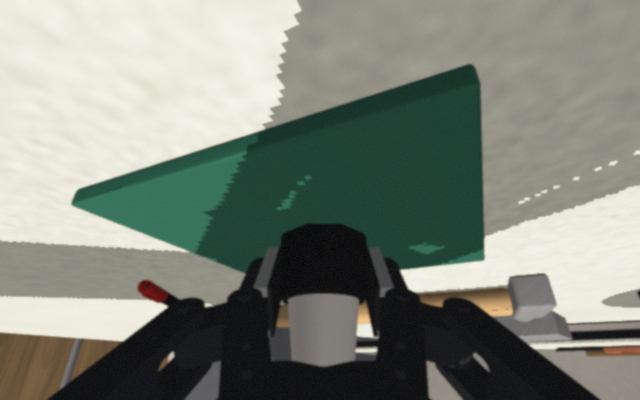

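Call:
play_rows:
  commands:
    - [0,0,0.05,0,0,0]
    - [0,0,0.05,0,0,0]
    - [0,0,0.05,0,0,0]
    - [0,0,0.05,0,0,0]
    - [0,0,0.05,0,0,0]
    - [0,0,0.05,0,0,0]
    - [0,0,0.05,0,0,0]
    - [0,0,0.05,0,0,0]
    - [0.15,0.32,0.4,0,0,0]
    - [0.45,1,1.1,0,0,0]
    - [0.9,2,2.2,0,0,0]
    - [1.5,3.2,3.6,0,0,0]
    - [2.1,4.5,5,0,0,0]
    - [3,6.4,7.1,0,0,0]
    - [3.9,8.3,9.2,0,0,0]
    - [4.8,10.2,11.3,0,0,0]
    - [5.7,12.2,13.5,0,0,0]
    - [6,13.5,16,0,0,0]
    - [6,14,18,0,0,0]
    - [6,14,18,0,0,0]
  gripper: 8.5

```text
t: 26.45
tool_pos: [617.7, -102.2, 222.1]
eef_rot: [[0.303, 0.907, -0.291], [0.642, -0.42, -0.641], [-0.704, 0.007, -0.71]]
contact_force: [0.9, 0.2, 0.8]
gripper_width: 85.1
```

```bash
python3 - <<'E'
from h import *
c,f=grab('top','t21');crop(f,340,130,500,270,4,'t21c');c,f=grab('scene','s21');c,f=grab('wrist','w21');s=st()
E
```

```text
t 26.6 pos [ 615.2 -104.2  217. ] F [ 0.8 -0.3 -0.3] T [ 0.28 -0.16 -0.01] w 84.7 q [ 0.137  0.621  1.515 -0.638  1.514  0.781]
[[ 0.299  0.907 -0.297]
 [ 0.641 -0.422 -0.641]
 [-0.706  0.001 -0.708]]
```

View pics/t21c.png

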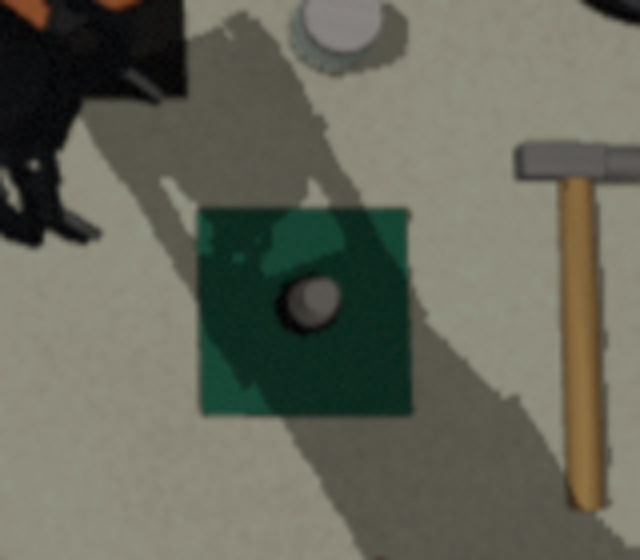

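View pics/s21.png

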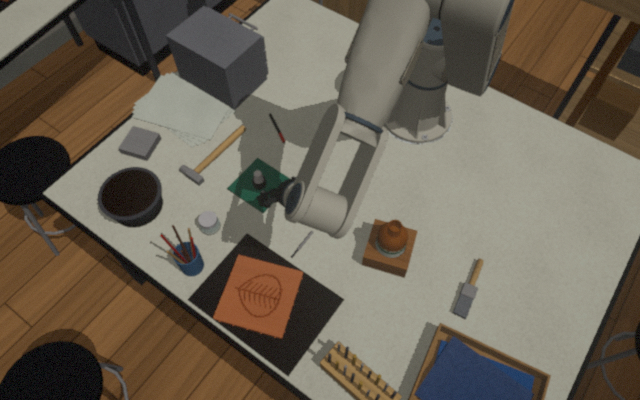

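View pics/w21.png

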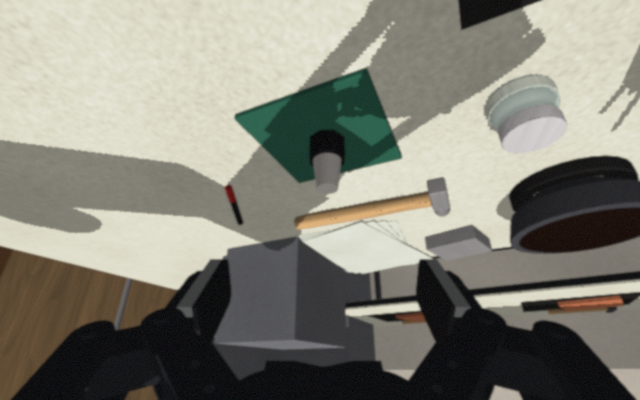

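```bash
python3 - <<'E'
from h import *
c=cal('top');s=st()
p=plane(c,(340+321/4-.5,130+298/4-.5),74);print('plug end',p)
corn=[plane(c,(340+x/4-.5,130+y/4-.5),8) for x,y in [(199,208),(408,208),(412,415),(201,415)]];print('tile',np.mean(corn,0))
a=cv2.imread('pics/a_scene.png');b=cv2.imread('pics/s21.png')
for n,(x0,y0,x1,y1) in dict(brush=(445,250,490,325),block=(355,215,425,280),punch=(288,225,318,260),wax=(190,205,222,238),m2=(262,108,290,148),ham=(175,120,250,190)).items():
    print(n,np.abs(a[y0:y1,x0:x1].astype(int)-b[y0:y1,x0:x1]).mean(2).max().round(1),np.abs(a[y0:y1,x0:x1].astype(int)-b[y0:y1,x0:x1]).mean().round(2))
f=cv2.imread('pics/s21.png');crop(f,350,190,450,280,6,'s21c');crop(f,220,140,320,210,6,'s21d')
E
```

```text
t 26.6 pos [ 615.2 -104.2  217. ] F [ 0.8 -0.3 -0.3] T [ 0.28 -0.16 -0.01] w 84.7 q [ 0.137  0.621  1.515 -0.638  1.514  0.781]
[[ 0.299  0.907 -0.297]
 [ 0.641 -0.422 -0.641]
 [-0.706  0.001 -0.708]]
plug end [ 550.471 -255.377   74.   ]
tile [ 549.266 -257.085    8.   ]
brush 12.0 5.39
block 107.7 7.21
punch 70.3 6.9
wax 20.7 5.25
m2 55.7 42.9
ham 55.0 9.41
```

View pics/s21c.png

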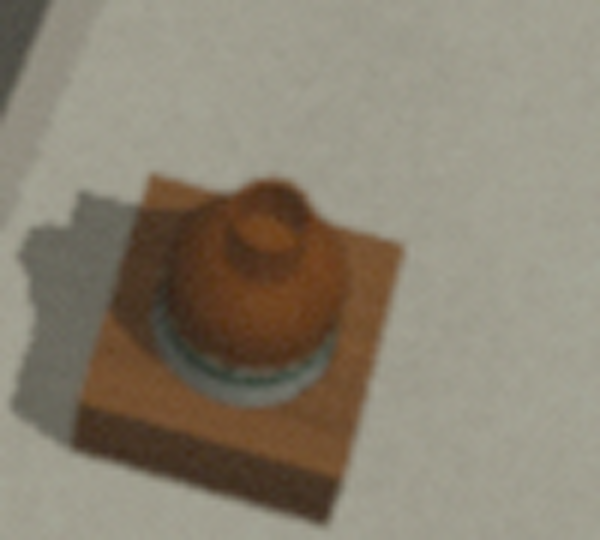

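View pics/s21d.png

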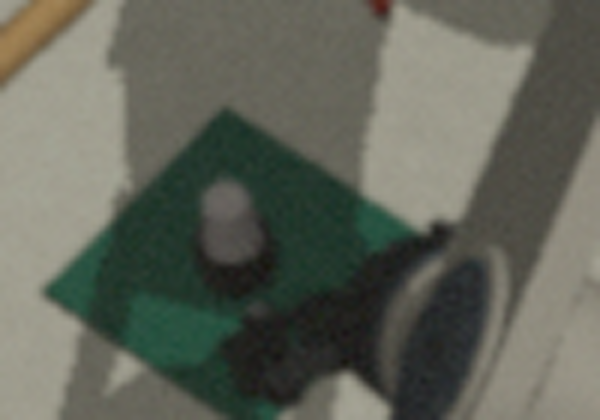

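```bash
python3 -c "
from station import robot
print(robot.job_done(), robot.get_state()['t'])"
```

```text
the job is handed in; nothing more can be done
the job is handed in; nothing more can be done
```

The bottle is open and the stopper stands upside down on the green tile, black head down and white plug pointing up. I handed the job in after about 27 s; no verdict was reported.

**What I did:** I gripped the head with the tool tilted 45° and rocked it about ±0.13 rad around the neck ring, raising it roughly 14 mm until it was free. I laid it on the tile on one flat of the head, took it again from the plug side, and turned it head-down. I then set it down at about 7 N and backed the arm away.

**Last checks:**
- **Stopper:** it stands upright. The top view puts the plug end at (550.5, −255.4) and the tile centre at (549.3, −257.1), so it is about 2 mm off centre. My different tile-centre estimates disagree by a similar 1 to 3 mm.
- **Bottle:** it is open and still seated in its block. In the scene pictures the bottle's foot and the block did not shift during the rocking.
- **Bystanders:** the pictures showed none of them moved. The picture-difference check was flat only for the brush and wax jar. It was muddied by the arm's shadow at the hammer, the red marker and the punch, so those were judged by eye. The black marker was hidden behind the arm in the last scene picture and was not in the difference check. It was last seen lying in place as I took the stopper the second time.
- **Forces:** the readings I saw stayed at or below about 10 N, and the robot touched nothing at hand-in.

**Detour:** my first approach to the bottle, tilted outwards, brought the wrist close to a singular pose. I backed off before gripping and came in from the side instead.

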